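Load, cap and start the jar analyser

TASK

Clear the grey used cell off the analyser deck and stand it in the blue return tray; stand every green glass sample jar on its own black station disc, centred, with its orange pointer lined up with that station's yellow mark, and push every cap down until it is fully home. When all jars are loaded and capped, press the green start button fully down and let it come back up. Leave the other things on the bench where they are.

Things in the scene. Friction and masses are not known exactly. Their poses are not given: they have to be found in the camera images.
- analyser: white and lilac analyser deck fixed on the bench; top 25 mm above the bench. Deck 220 mm (its x) by 240 mm (its y), origin under the middle of the four stations; its x axis points along the yellow marks, away from the robot. A grey bar 30 mm thick, 50 mm high, along its far (+x) edge; a lilac control panel, same height as the deck, on its +y side
- pad1 (a point): centre of station 1: flat black printed disc, 62 mm diameter, on the deck top (no recess); its yellow mark is a line on a short black tab, from 32 to 52 mm from this point, towards the deck's +x; stations are 110 mm apart in a 2 x 2 grid
- pad2 (a point): centre of station 2: flat black printed disc, 62 mm diameter, on the deck top (no recess); its yellow mark is a line on a short black tab, from 32 to 52 mm from this point, towards the deck's +x; stations are 110 mm apart in a 2 x 2 grid
- pad3 (a point): centre of station 3: flat black printed disc, 62 mm diameter, on the deck top (no recess); its yellow mark is a line on a short black tab, from 32 to 52 mm from this point, towards the deck's +x; stations are 110 mm apart in a 2 x 2 grid
- pad4 (a point): centre of station 4: flat black printed disc, 62 mm diameter, on the deck top (no recess); its yellow mark is a line on a short black tab, from 32 to 52 mm from this point, towards the deck's +x; stations are 110 mm apart in a 2 x 2 grid
- jar1: sample jar 1 (may be absent): round green glass jar with a white paper band, 54 mm diameter, body 62 mm high, 225 g with its cap; origin at the centre of its underside, z up; an orange pointer 8 mm wide and 12 mm high sticks out along its +x to 45 mm from the axis, 48 to 60 mm above the underside
- cap1 (a joint): push-on cap of jar 1, how far it is pressed down: 0 to 3 mm at the start (red neck visible under it), 8 mm (0.008) fully home on the jar's shoulder, no red showing; stiff, takes about 7 N, stays where it is left. White with a blue disc, 49 mm diameter, 22 mm high; its top is 92 mm minus this value above the jar's underside
- jar2: sample jar 2 (may be absent): round green glass jar with a white paper band, 54 mm diameter, body 62 mm high, 225 g with its cap; origin at the centre of its underside, z up; an orange pointer 8 mm wide and 12 mm high sticks out along its +x to 45 mm from the axis, 48 to 60 mm above the underside
- cap2 (a joint): push-on cap of jar 2, how far it is pressed down: 0 to 3 mm at the start (red neck visible under it), 8 mm (0.008) fully home on the jar's shoulder, no red showing; stiff, takes about 7 N, stays where it is left. White with a blue disc, 49 mm diameter, 22 mm high; its top is 92 mm minus this value above the jar's underside
- jar3: sample jar 3 (may be absent): round green glass jar with a white paper band, 54 mm diameter, body 62 mm high, 225 g with its cap; origin at the centre of its underside, z up; an orange pointer 8 mm wide and 12 mm high sticks out along its +x to 45 mm from the axis, 48 to 60 mm above the underside
- cap3 (a joint): push-on cap of jar 3, how far it is pressed down: 0 to 3 mm at the start (red neck visible under it), 8 mm (0.008) fully home on the jar's shoulder, no red showing; stiff, takes about 7 N, stays where it is left. White with a blue disc, 49 mm diameter, 22 mm high; its top is 92 mm minus this value above the jar's underside
- jar4: sample jar 4 (may be absent): round green glass jar with a white paper band, 54 mm diameter, body 62 mm high, 225 g with its cap; origin at the centre of its underside, z up; an orange pointer 8 mm wide and 12 mm high sticks out along its +x to 45 mm from the axis, 48 to 60 mm above the underside
- cap4 (a joint): push-on cap of jar 4, how far it is pressed down: 0 to 3 mm at the start (red neck visible under it), 8 mm (0.008) fully home on the jar's shoulder, no red showing; stiff, takes about 7 N, stays where it is left. White with a blue disc, 49 mm diameter, 22 mm high; its top is 92 mm minus this value above the jar's underside
- used: used reference cell standing on the deck: grey, round, with a black cap, no pointer; 54 mm diameter body, 84 mm high in all, 180 g; origin at the centre of its underside
- tray: blue open return tray fixed on the bench, 130 mm (x) by 150 mm (y), walls 28 mm high and 4 mm thick; origin at the centre of its underside; inner floor 4 mm above it
- bar (a point): middle of the top of the grey bar along the deck's far edge, 125 mm from the analyser's origin towards its +x: jars in their right places all point towards this bar
- start (a joint): green round start button on the control panel, travel: 0 up, 6 mm (0.006) fully down; spring, about 5 N at the bottom; springs back
- start_top (a point): centre of the top of the start button, 36 mm diameter
- weight: polished steel 500 g calibration weight with a knob, 44 mm diameter, 52 mm high, heavy; stands among the jars; not part of the job; origin at the centre of its underside
- reagent: amber stock jar with blue lid, 70 mm diameter, 95 mm high, no pointer; not part of the job; origin at the centre of its underside
- tipbox: yellow box with clear lid, 82 x 122 x 60 mm high; not part of the job; origin at the centre of its underside
- dishes: clear flat disc (stack of dishes), 80 mm diameter, 30 mm high; not part of the job; origin at the centre of its underside
- pipette: grey and brass pipette lying flat, 214 mm long along its own x, up to 24 mm wide and 22 mm high; not part of the job; origin at mid length on its underside
- beaker: glass beaker, 70 mm diameter, 90 mm high; not part of the job; origin at the centre of its underside

How it is judged:
By the outcome, as a careful person would: the job done as asked, in the order asked, and still so for the second after the job is handed in, with the robot touching nothing.
Of jar1, jar2, jar3, jar4 only 3 to 4 are there at a start; the rules pass over those that are not, and their reading is None.
At some moment in a run one of jar1, jar2, jar3, jar4 may be knocked a few centimetres aside while the robot is not near it.
It also fails if it takes over 210 s, if anything falls off the work surface, if the arm or the gripper's body presses on something with over 40 N, if the wrist force passes 120 N, or if a joint passes its speed limit or range.

ROBOT

A 7-joint arm with a two-finger parallel gripper is mounted at the origin on the work surface. World frame = base frame: x ahead of the robot, y to its left, z up, the work surface at z = 0. Lengths are in m, angles in degrees, forces in N, time in s.
With the tool pointing down it reaches from about 0.425 to 0.875 m from the base axis. Payload 4.7 kg.
Tool frame: the origin (TCP) lies on the front face of the gripper's body, between the roots of the fingers; the fingertips stand 70 mm ahead of it and the grasp point (between the pads) lies 51 mm ahead of it; z points along the fingers, x is the direction in which the jaws open and shut, and the axes are right-handed (so a half turn about z gives the same grasp; the last joint's range is limited). The gripper opens to 87 mm and grips with 3 to 60 N. Pads are 19 mm wide; open, the fingers measure 117 mm over their backs; the gripper's body (75 mm by 190 mm) begins 51 mm behind the grasp point.
Start: joints at [70.136, 18.392, -4.016, 83.108, 1.295, 78.541, -3.26], TCP at [0.229, -0.608, 0.292] pointing down, gripper open.
Joint ranges: [-163.93, 163.93], [-17.29, 119.83], [-79.2, 71.16], [3.27, 140.29], [-89.18, 269.18], [5.43, 117.66], [-154.24, 154.24]. Speed limits (degrees/s): [147.25, 147.25, 180, 180, 180, 180, 180].

INTERFACE

Orientations are given as [roll, pitch, yaw] about the fixed x, y, z axes, in that order (R = Rz(yaw) Ry(pitch) Rx(roll)).
In Python, from cell import * gives the robot as it stands. The module is installed in compiled form; this text tells all that it offers.
- The arm moves only by the shell command python3 -m crank 'ROWS' [FORCE]. ROWS is JSON, a list of rows, each a list of 7 numbers: the finger opening in mm, from 0 to 87, then the shift along the world's x, y, z in mm, then the turn, a rotation vector about the world's x, y, z in degrees. In form: [[gripper, dx, dy, dz, wx, wy, wz], ...]. A call has 1 to 8 rows; each row is the pose to reach, as a shift and turn from the pose measured when the call began; what a row does not reach only later rows make up. A row lasts 1/10 s, in which the tool goes at most 50 mm and 8.59 degrees, less where a joint would pass 70% of its speed; a pose out of reach is approached as far as the arm can. A call with a gripper value outside its range is refused whole. The fingers move at their own pace and stop on an object; FORCE is the grip in N (left out, the last holds). Time passes only in rows, so rows that repeat a pose let the fingers close. It gives the time, the measured TCP pose, the force and the opening at its end, in the units of the state.
- get_obs(): the state, without advancing time (a new reading comes with each control period).
- read_camera(name): name is "scene" or "top" or "wrist"; returns a dict with "img" (400x640x3 uint8, red, green, blue), "K" (3x3 intrinsics, pixels), "k1" (the pictures are not rectified: a ray, as slopes to the right and down, at radius r is drawn at 1 + k1 r^2 times it, then the intrinsics apply), "cam_to_world" (4x4, takes a point from camera to world coordinates). Camera axes: x right, y down, z forward; pixel columns grow to the right and rows downward; lengths in m; the calibration is good to about 2 mm. A picture is of the moment at which its call begins. There is no depth.
- sign_off(): hands the job in, once; it reports no verdict.
The state is a dict: "time_s": time; "qpos": joint angles; "joint_velocities": joint speeds; "effort": joint torques, N m; "tool_pos": TCP position; "tool_rot": TCP orientation; "force": force on the tool from outside, world axes, zero at the start; "wrist_torque": the same for the moment, N m; "grip_width": finger opening in m.
Only numpy, scipy, OpenCV 4.12 (cv2) and the standard library are available. Lean on these libraries where they do the work, as an engineer would, in place of code of your own. Each camera call takes 0.05 s, during which the arm holds its last target.

## Working session

There is one attempt and no reset: what is moved stays moved. The work goes in short steps, Python scripts to look and compute and a shell command to move; the robot and the scene stay as the last step left them, time stands still between calls to the robot, and variables do not carry over. Pictures are saved under pics/ and viewed, and the job is handed in when it is done.

```bash
mkdir -p pics; ls; python3 - <<'E'
from cell import *
import cv2, numpy as np
o=get_obs(); print(o)
for n in ["scene","top","wrist"]:
    c=read_camera(n); cv2.imwrite(f"pics/{n}0.png",c["img"][:,:,::-1]); print(n,c["K"].tolist(),c["k1"],np.round(c["cam_to_world"],3).tolist())
E
```

```text
pics
{'time_s': 0.0, 'qpos': array([70.13263595, 18.43951859, -4.01637931, 83.17494065,  1.29589552,
       78.54041072, -3.26051556]), 'joint_velocities': array([ 0.00221926, -0.00130616,  0.05977153,  0.06641738,  0.10928093,
       -0.07789979,  0.03275763]), 'effort': array([-5.16740620e-04, -4.91288245e+01, -4.03890945e-01, -3.12530172e+01,
       -6.39386172e-02,  4.36903350e-02,  1.60134718e-04]), 'tool_pos': array([ 0.22931063, -0.60775957,  0.29115596]), 'tool_rot': array([ 1.79993654e+02,  1.09573156e-01, -6.93224238e+01]), 'force': array([0.44275949, 0.21329776, 0.26796902]), 'wrist_torque': array([ 0.00905256, -0.00155138, -0.02834098]), 'grip_width': 0.08676243188207729}
scene [[490.7976899143138, 0.0, 326.14277724969656], [0.0, 490.7976899143138, 194.53814542515696], [0.0, 0.0, 1.0]] -0.1062463413780488 [[-0.802, 0.455, -0.387, 1.122], [0.597, 0.598, -0.534, 0.743], [-0.012, -0.659, -0.752, 1.201], [0.0, 0.0, 0.0, 1.0]]
top [[409.715463960827, 0.0, 327.0218720062369], [0.0, 409.715463960827, 197.97945276127493], [0.0, 0.0, 1.0]] 0.008385745655401806 [[0.006, -0.998, 0.063, 0.487], [-1.0, -0.005, 0.017, -0.048], [-0.016, -0.063, -0.998, 1.054], [0.0, 0.0, 0.0, 1.0]]
wrist [[300.4601039121903, 0.0, 317.6051595063228], [0.0, 300.4601039121903, 203.1058451740683], [0.0, 0.0, 1.0]] -0.039548197973955194 [[0.354, -0.903, -0.244, 0.296], [-0.935, -0.342, -0.091, -0.582], [-0.002, 0.26, -0.965, 0.384], [0.0, 0.0, 0.0, 1.0]]
```

View pics/top0.png

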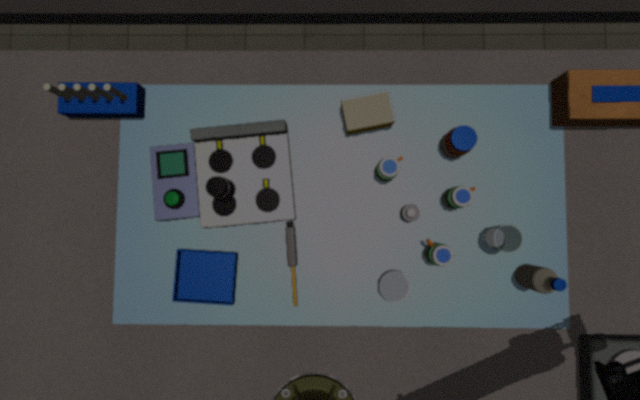

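View pics/scene0.png

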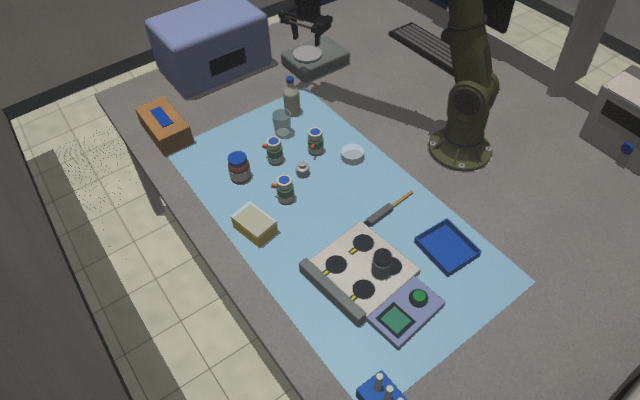

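View pics/wrist0.png

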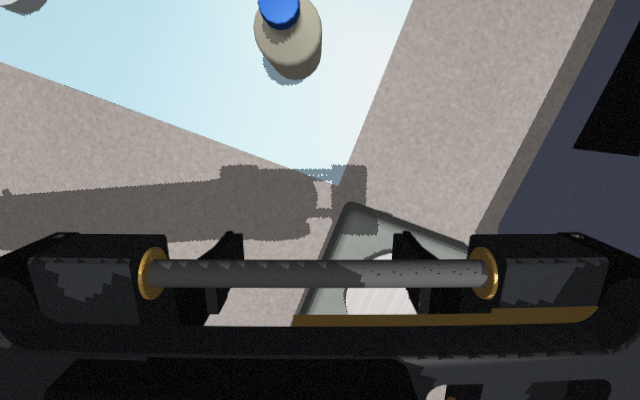

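The top view shows three green jars near px (388,168), (459,196) and (440,255), with the weight between them at (410,212). The deck's stations are around (220–268,155–205), the used cell at (218,188), the tray at (206,276) and the start button at (173,198). There is no fourth jar. Next I'll write helpers and measure.

```bash
cat > h.py <<'E'
from cell import *
import cv2, numpy as np
def und(c,uv):
    D=np.array([c["k1"],0,0,0,0.])
    return cv2.undistortPoints(np.array(uv,float).reshape(-1,1,2),np.array(c["K"],float),D).reshape(-1,2)
def plane(c,uv,z):
    n=und(c,uv); T=np.array(c["cam_to_world"]); 
    d=np.c_[n,np.ones(len(n))]@T[:3,:3].T; o=T[:3,3]
    return o+d*((z-o[2])/d[:,2])[:,None]
def proj(c,P):
    T=np.linalg.inv(np.array(c["cam_to_world"])); P=np.array(P,float).reshape(-1,3)
    p=P@T[:3,:3].T+T[:3,3]; s=p[:,:2]/p[:,2:]
    r2=(s**2).sum(1)[:,None]; s=s*(1+c["k1"]*r2)
    K=np.array(c["K"]); return s*[K[0,0],K[1,1]]+[K[0,2],K[1,2]]
def blobs(m,amin=8):
    n,l,s,ce=cv2.connectedComponentsWithStats(m.astype(np.uint8),connectivity=8)
    return [(s[i,4],ce[i],s[i,:4],l==i) for i in range(1,n) if s[i,4]>=amin]
def hsv(c): return cv2.cvtColor(np.ascontiguousarray(c["img"]),cv2.COLOR_RGB2HSV)
E
python3 - <<'E'
from h import *
c=read_camera("top"); im=c["img"]; H=hsv(c)
a=im[130:230,145:300]; cv2.imwrite("pics/deck.png",cv2.resize(a[:,:,::-1],None,fx=5,fy=5,interpolation=cv2.INTER_CUBIC))
a=im[90:310,340:560]; cv2.imwrite("pics/jars.png",cv2.resize(a[:,:,::-1],None,fx=2.7,fy=2.7,interpolation=cv2.INTER_CUBIC))
h,s,v=H[...,0],H[...,1],H[...,2]
for nm,m in dict(blue=(h>100)&(h<125)&(s>100),yellow=(h>22)&(h<36)&(s>110)&(v>60),orange=(h>3)&(h<20)&(s>120)&(v>60),green=(h>50)&(h<80)&(s>100),black=(v<42)).items():
    for b in blobs(m): 
        if 50<b[1][0]<580 and 60<b[1][1]<330: print(nm,b[0],b[1].round(1),b[2],plane(c,[b[1]],0.025)[0].round(3))
E
```

```text
blue 52 [69.2 84.2] [63 82 13  7] [0.843 0.635 0.025]
blue 53 [84.2 84.2] [78 82 12  7] [0.843 0.597 0.025]
blue 50 [99.5 84.5] [94 82 11  8] [0.842 0.557 0.025]
blue 2018 [106.2 103.4] [57 82 88 36] [0.793 0.538 0.025]
blue 540 [463.1 138. ] [450 126  27  26] [ 0.705 -0.373  0.025]
blue 127 [389.3 166.2] [383 160  13  13] [ 0.633 -0.188  0.025]
blue 143 [462.8 195.9] [456 190  14  13] [ 0.559 -0.37   0.025]
blue 3223 [204.4 276.7] [172 249  65  56] [0.354 0.274 0.025]
blue 142 [443.  255.1] [437 249  13  13] [ 0.411 -0.319  0.025]
blue 165 [558.6 284.1] [551 278  16  14] [ 0.343 -0.6    0.025]
yellow 34 [261.8 140. ] [260 136   5   9] [0.699 0.136 0.025]
yellow 33 [218.9 144.4] [217 141   5   8] [0.687 0.245 0.025]
yellow 32 [265.5 183. ] [264 179   4   9] [0.589 0.125 0.025]
orange 10 [399.5 158.5] [398 157   4   4] [ 0.653 -0.213  0.025]
orange 25 [429.8 242.7] [427 240   7   7] [ 0.442 -0.287  0.025]
orange 8 [295.1 302.5] [294 301   3   4] [0.292 0.047 0.025]
green 564 [171.9 163.3] [158 151  29  26] [0.638 0.364 0.025]
green 208 [172.2 198.3] [164 190  19  17] [0.549 0.36  0.02
[... 676 characters left out ...]
364 0.025]
black 36 [379.7 176.9] [375 171  14  10] [ 0.606 -0.163  0.025]
black 772 [221.6 195. ] [207 177  28  38] [0.558 0.235 0.025]
black 122 [177.2 198.9] [166 189  18  19] [0.548 0.348 0.025]
black 378 [267.1 199.4] [257 188  21  23] [0.548 0.12  0.025]
black 104 [446.5 200.5] [442 190  13  19] [ 0.547 -0.33   0.025]
black 25 [289.4 224.1] [287 222   6   5] [0.486 0.063 0.025]
black 66 [426.8 253. ] [424 246   7  16] [ 0.416 -0.28   0.025]
black 44 [176.9 275.2] [175 261   4  31] [0.357 0.343 0.025]
black 376 [525.2 275.7] [515 265  25  25] [ 0.363 -0.52   0.025]
black 76 [549.9 282.5] [545 278  11  12] [ 0.347 -0.579  0.025]
black 8 [175.1 295.6] [175 293   2   7] [0.307 0.346 0.025]
```

View pics/deck.png

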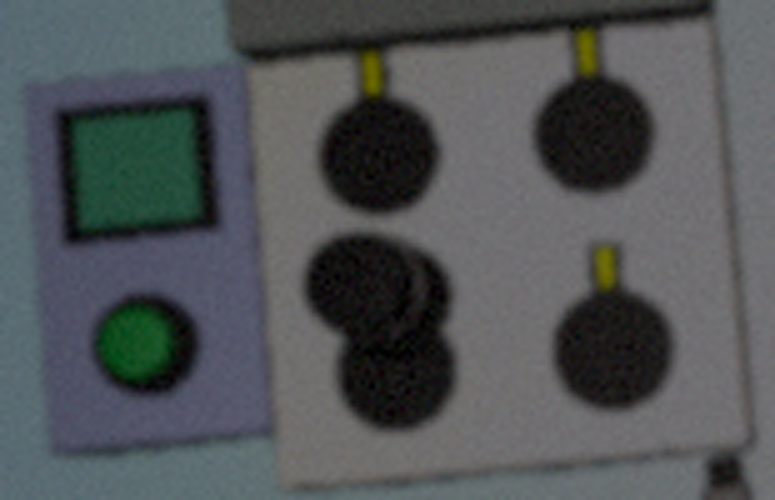

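View pics/jars.png

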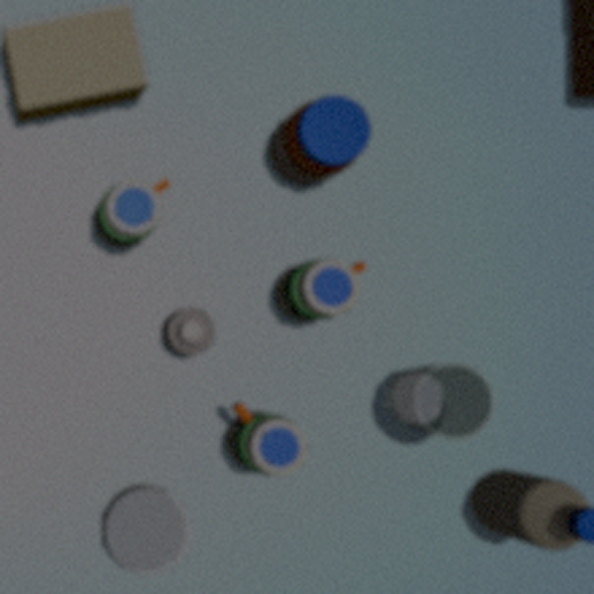

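```bash
cat >> h.py <<'E'
def jars(c,zc=0.0905,zp=0.054,z0=0.0):
    H=hsv(c); h,s,v=H[...,0],H[...,1],H[...,2]; out=[]
    B=[b for b in blobs((h>100)&(h<125)&(s>90)) if 90<b[0]<230 and abs(b[2][2]-b[2][3])<=4]
    O=blobs((h>3)&(h<22)&(s>90)&(v>50),4)
    for b in B:
        p=plane(c,[b[1]],z0+zc)[0]
        q=[(plane(c,[o[1]],z0+zp)[0],o) for o in O]
        q=[(a,o) for a,o in q if 0.025<np.hypot(*(a-p)[:2])<0.05]
        for a,o in q:
            print("jar cap px",b[1].round(1),"area",b[0],"xyz",p.round(4),"ptr",o[0],"r",round(float(np.hypot(*(a-p)[:2])),4),"yaw",round(float(np.degrees(np.arctan2(*(a-p)[1::-1]))),1))
        if not q: print("jar? cap px",b[1].round(1),b[0],p.round(4),"no ptr")
def circ(m):
    cs,_=cv2.findContours(m.astype(np.uint8),cv2.RETR_EXTERNAL,cv2.CHAIN_APPROX_NONE)
    return cs
E
python3 - <<'E'
from h import *
c=read_camera("top"); jars(c)
g=cv2.cvtColor(c["img"],cv2.COLOR_RGB2GRAY)
# stations: template-free: opening removes tab, then centroid
m=(hsv(c)[...,2]<55).astype(np.uint8)
mo=cv2.morphologyEx(m,cv2.MORPH_OPEN,cv2.getStructuringElement(cv2.MORPH_ELLIPSE,(9,9)))
for b in blobs(mo,100):
    if 190<b[1][0]<300 and 120<b[1][1]<220: print("disc",b[0],b[1].round(2),b[2],plane(c,[b[1]],0.025)[0].round(4))
big=cv2.resize(g[140:225,195:285],None,fx=4,fy=4,interpolation=cv2.INTER_CUBIC)
C=cv2.HoughCircles(big,cv2.HOUGH_GRADIENT,1.5,20,param1=60,param2=20,minRadius=36,maxRadius=60)
for x,y,r in C[0]:
    u=[(x+.5)/4-.5+195,(y+.5)/4-.5+140]; print("H",np.round(u,1),round(r/4,1),plane(c,[u],0.025)[0].round(4),plane(c,[u],0.109)[0].round(4))
# tray, button
H=hsv(c);h,s,v=H[...,0],H[...,1],H[...,2]
for b in blobs((h>100)&(h<125)&(s>100),2000):
    if b[1][1]>200:
        r=cv2.minAreaRect(np.argwhere(b[3])[:,::-1].astype(np.float32)); bx=cv2.boxPoints(r); print("tray",r,plane(c,bx,0.028).round(3).tolist())
for b in blobs((h>50)&(h<80)&(s>100),150): print("green",b[0],b[1].round(1),plane(c,[b[1]],0.04)[0].round(4))
E
```

```text
jar cap px [389.3 166.2] area 135 xyz [ 0.6237 -0.1786  0.0905] ptr 12 r 0.0386 yaw -51.0
jar cap px [462.6 195.7] area 150 xyz [ 0.5546 -0.3496  0.0905] ptr 12 r 0.0404 yaw -60.9
jar cap px [443.  255.1] area 149 xyz [ 0.4162 -0.3022  0.0905] ptr 31 r 0.0339 yaw 39.7
jar? cap px [558.7 284.1] 170 [ 0.3521 -0.5654  0.0905] no ptr
disc 401 [263.31 156.2 ] [252 145  23  23] [0.6575 0.1314 0.025 ]
disc 410 [220.17 160.58] [209 149  23  24] [0.6459 0.241  0.025 ]
disc 830 [221.74 195.02] [207 177  29  39] [0.5582 0.2351 0.025 ]
disc 409 [267.16 199.34] [256 188  23  24] [0.5478 0.12   0.025 ]
H [263.8 155.9] 12.1 [0.6581 0.1301 0.025 ] [0.6442 0.1155 0.109 ]
H [219.9 160.4] 11.6 [0.6463 0.2416 0.025 ] [0.6332 0.2179 0.109 ]
H [266.8 199.8] 11.4 [0.5466 0.1208 0.025 ] [0.5418 0.107  0.109 ]
H [224.1 203.9] 11.8 [0.5357 0.2287 0.025 ] [0.5317 0.2061 0.109 ]
H [216.2 186.7] 10.6 [0.5793 0.2496 0.025 ] [0.5718 0.2253 0.109 ]
H [219.9 190.8] 14.8 [0.5689 0.2399 0.025 ] [0.5622 0.2164 0.109 ]
H [224.8 188.2] 9.4 [0.5756 0.2277 0.025 ] [0.5683 0.2051 0.109 ]
tray ((204.2235107421875, 276.5940856933594), (61.433895111083984, 53.457462310791016), 4.39870548248291) [[0.294, 0.353, 0.028], [0.426, 0.347, 0.028], [0.415, 0.193, 0.028], [0.284, 0.201, 0.028]]
green 564 [171.8 163.6] [0.6356 0.358  0.04  ]
green 203 [172.2 198.2] [0.5486 0.3545 0.04  ]
```

```bash
python3 -m crank '[[87,0,0,40,0,0,0],[87,170,416,30,0,0,-7],[87,170,416,30,0,0,-7],[87,170,416,30,0,0,-7],[87,342,833,20,0,0,-15],[87,342,833,20,0,0,-15],[87,342,833,20,0,0,-15],[87,342,833,20,0,0,-15]]' 20
```

```text
time_s: 1.05
tool_pos: [0.3625, -0.2822, 0.324]
tool_rot: [-180.0, 0.0, -84.3]
force: [1.4, 0.4, -0.0]
grip_width: 0.0872
```

```bash
python3 -m crank '[[87,209,507,-40,0,0,0],[87,209,507,-40,0,0,0],[87,209,507,-40,0,0,0],[87,209,507,-40,0,0,0],[87,209,507,-40,0,0,0],[87,209,507,-40,0,0,0],[87,209,507,-40,0,0,0],[87,209,507,-40,0,0,0]]'; python3 -m crank '[[87,200,200,0,0,0,0]]' >/dev/null 2>&1 & sleep 0; true
```

```text
time_s: 1.85
tool_pos: [0.5143, 0.0865, 0.2953]
tool_rot: [-179.9, -0.0, -84.4]
force: [1.0, -0.2, -0.5]
grip_width: 0.0869
```

I left a stray second command in that call, one 50 mm row in free space at z 0.29. It's harmless, but I'll check the pose before going on.

```bash
sleep 1; python3 - <<'E'
from h import *
o=get_obs(); print(o["time_s"],o["tool_pos"].round(4),o["tool_rot"].round(1))
E
```

```text
1.95 [0.5482 0.1236 0.2955] [-1.799e+02 -1.000e-01 -8.420e+01]
```

```bash
python3 -m crank '[[87,24,102,-30,0,0,0],[87,24,102,-30,0,0,0],[87,24,102,-30,0,0,0],[87,24,102,-30,0,0,0]]'; python3 - <<'E'
from h import *
c=read_camera("wrist"); cv2.imwrite("pics/w1.png",c["img"][:,:,::-1])
c=read_camera("top"); cv2.imwrite("pics/t1.png",c["img"][:,:,::-1]); jars(c)
c=read_camera("scene"); cv2.imwrite("pics/s1.png",c["img"][:,:,::-1])
E
```

```text
time_s: 2.35
tool_pos: [0.571, 0.2286, 0.2644]
tool_rot: [179.9, 0.0, -83.9]
force: [-0.5, 0.0, -0.0]
grip_width: 0.0871
jar cap px [389.2 166.1] area 136 xyz [ 0.624  -0.1785  0.0905] ptr 12 r 0.0385 yaw -51.4
jar cap px [462.6 195.8] area 149 xyz [ 0.5545 -0.3496  0.0905] ptr 12 r 0.0405 yaw -60.8
jar cap px [443.  255.2] area 148 xyz [ 0.416  -0.3021  0.0905] ptr 32 r 0.034 yaw 39.7
jar? cap px [558.6 284.1] 174 [ 0.3521 -0.5652  0.0905] no ptr
```

View pics/w1.png

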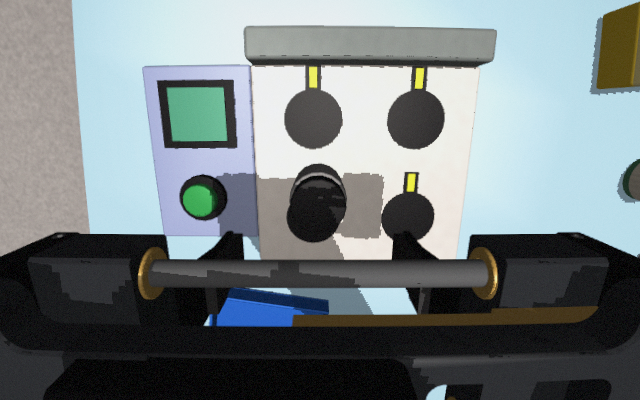

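View pics/s1.png

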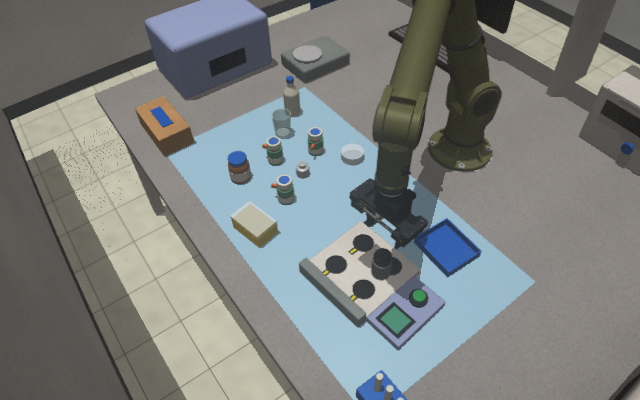

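The wrist view looks along the deck +x. Discs are at (313,119), (416,119) and (408,216), the used cell's black top at about (316,214), and the button at (203,197). I'll measure from it.

```bash
python3 - <<'E'
from h import *
c=read_camera("wrist"); im=c["img"]; H=hsv(c);h,s,v=H[...,0],H[...,1],H[...,2]
m=(v<70).astype(np.uint8); m[228:]=0
mo=cv2.morphologyEx(m,cv2.MORPH_OPEN,cv2.getStructuringElement(cv2.MORPH_ELLIPSE,(23,23)))
for b in blobs(mo,800):
    cs=max(circ(b[3]),key=len); e=cv2.fitEllipse(cs); print("disc",b[0],np.round(e[0],1),np.round(e[1],1),plane(c,[e[0]],0.025)[0].round(4))
my=(h>22)&(h<36)&(s>110)&(v>80)
for b in blobs(my,20): 
    if b[1][1]<230:
        print("yel",b[0],b[1].round(1),plane(c,[b[1]],0.025)[0].round(4))
for b in blobs((h>50)&(h<75)&(s>120),200): print("green",b[0],b[1].round(1),plane(c,[b[1]],0.04)[0].round(4))
a=im[150:250,260:380]; cv2.imwrite("pics/used.png",cv2.resize(a[:,:,::-1],None,fx=5,fy=5))
E
```

```text
disc 1901 [414.6 121.7] [40.6 59.8] [0.6558 0.127  0.025 ]
disc 2372 [310.7 204.1] [51.4 57.8] [0.5531 0.2299 0.025 ]
disc 1444 [402.6 211.6] [34.8 51.7] [0.5546 0.1228 0.025 ]
yel 2735 [611.   46.9] [ 0.7564 -0.0709  0.025 ]
yel 169 [306.4  79. ] [0.687  0.2469 0.025 ]
yel 172 [411.9  78.9] [0.6984 0.1373 0.025 ]
yel 157 [404.9 182.9] [0.5884 0.126  0.025 ]
green 902 [195.1 201.9] [0.5472 0.357  0.04  ]
```

View pics/used.png

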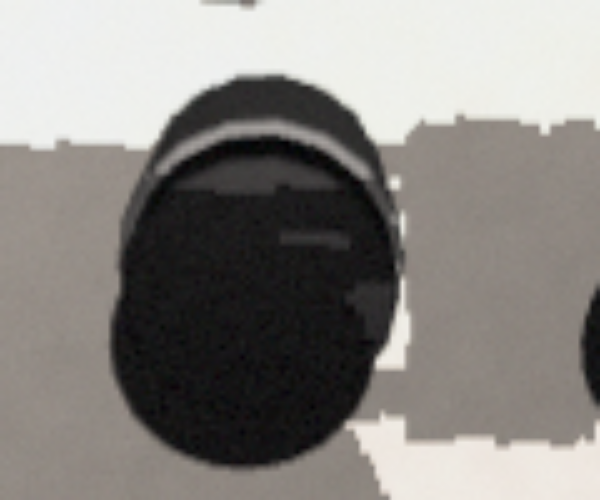

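```bash
python3 -m crank '[[87,1,-3,-50,0,0,0],[87,1,-3,-100,0,0,0],[87,1,-3,-130,0,0,0],[87,1,-3,-142,0,0,0],[87,1,-3,-142,0,0,0],[40,1,-3,-142,0,0,0],[40,1,-3,-142,0,0,0],[40,1,-3,-142,0,0,0]]' 20; python3 -m crank '[[40,0,0,0,0,0,0],[40,0,0,0,0,0,0],[40,0,0,0,0,0,0],[40,0,0,0,0,0,0]]' 20
```

```text
time_s: 3.35
tool_pos: [0.5748, 0.2208, 0.1259]
tool_rot: [-179.7, -0.2, -84.4]
force: [-0.8, -0.4, -0.3]
grip_width: 0.0704
time_s: 3.75
tool_pos: [0.5752, 0.2215, 0.1268]
tool_rot: [-179.6, -0.1, -84.4]
force: [-0.5, 2.3, 4.3]
grip_width: 0.0535
```

```bash
python3 -m crank '[[40,0,0,30,0,0,0],[40,0,0,70,0,0,0],[40,0,0,70,0,0,0],[40,-215,55,65,0,0,0],[40,-215,55,65,0,0,0],[40,-215,55,65,0,0,0],[40,-215,55,65,0,0,0],[40,-215,55,65,0,0,0]]' 25; python3 -m crank '[[40,0,0,0,0,0,0]]' ; python3 - <<'E'
from h import *
c=read_camera("scene"); cv2.imwrite("pics/s2.png",c["img"][:,:,::-1]);print(get_obs()["tool_pos"])
E
```

```text
time_s: 4.55
tool_pos: [0.3552, 0.2766, 0.1899]
tool_rot: [-179.8, -0.3, -84.2]
force: [0.2, -1.3, -1.3]
grip_width: 0.0532
time_s: 4.65
tool_pos: [0.3522, 0.2765, 0.1889]
tool_rot: [-179.8, -0.5, -84.0]
force: [0.4, -0.9, -1.0]
grip_width: 0.0535
[0.35329867 0.2759882  0.18887682]
```

View pics/s2.png

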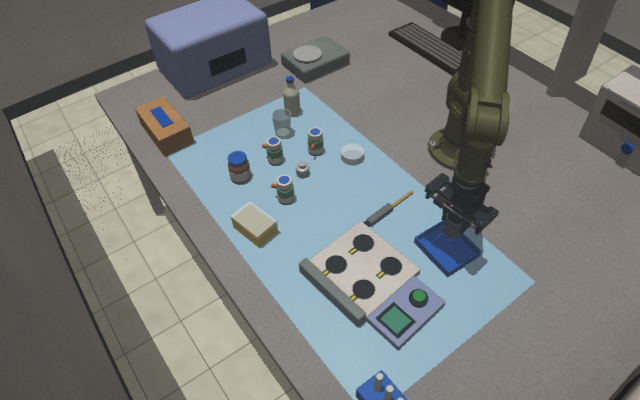

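The cell is held over the tray at scene px (455,230). Lowering it now.

```bash
python3 -m crank '[[40,5,0,-40,0,0,0],[40,5,0,-70,0,0,0],[40,5,0,-78,0,0,0],[40,5,0,-82,0,0,0],[40,5,0,-82,0,0,0],[40,5,0,-82,0,0,0]]'
```

```text
time_s: 5.3
tool_pos: [0.3593, 0.2765, 0.108]
tool_rot: [-179.7, -0.5, -84.1]
force: [0.3, 0.1, -1.7]
grip_width: 0.0536
```

```bash
python3 -m crank '[[40,0,0,-3,0,0,0],[40,0,0,-3,0,0,0]]'; python3 -m crank '[[66,0,0,0,0,0,0],[70,0,0,0,0,0,0],[70,0,0,0,0,0,0],[70,0,0,0,0,0,0]]'
```

```text
time_s: 5.5
tool_pos: [0.36, 0.2767, 0.1057]
tool_rot: [-179.6, -0.5, -84.1]
force: [0.7, -0.1, -0.1]
grip_width: 0.0536
time_s: 5.9
tool_pos: [0.3601, 0.2768, 0.1058]
tool_rot: [-179.6, -0.5, -84.1]
force: [-1.3, -0.1, -0.2]
grip_width: 0.069
```

```bash
python3 -m crank '[[87,0,0,50,0,0,0],[87,0,0,100,0,0,0],[87,0,0,130,0,0,0],[87,132,-228,160,0,0,-28],[87,132,-228,160,0,0,-28],[87,132,-228,160,0,0,-28],[87,132,-228,160,0,0,-28],[87,132,-228,160,0,0,-28]]'; python3 - <<'E'
from h import *
c=read_camera("wrist"); cv2.imwrite("pics/w3.png",c["img"][:,:,::-1])
c=read_camera("top"); cv2.imwrite("pics/t3.png",c["img"][:,:,::-1]); jars(c)
H=hsv(c); 
c=read_camera("scene"); cv2.imwrite("pics/s3.png",c["img"][:,:,::-1])
E
```

```text
time_s: 6.7
tool_pos: [0.4852, 0.0599, 0.2646]
tool_rot: [-179.5, -0.5, -112.1]
force: [0.9, -0.1, 0.6]
grip_width: 0.0871
jar cap px [389.2 166.1] area 134 xyz [ 0.624  -0.1785  0.0905] ptr 12 r 0.0385 yaw -51.4
jar cap px [462.6 195.7] area 150 xyz [ 0.5546 -0.3496  0.0905] ptr 12 r 0.0404 yaw -60.9
jar cap px [443.  255.1] area 147 xyz [ 0.4162 -0.3022  0.0905] ptr 31 r 0.0339 yaw 39.7
jar? cap px [558.7 284.2] 168 [ 0.3518 -0.5653  0.0905] no ptr
```

View pics/t3.png

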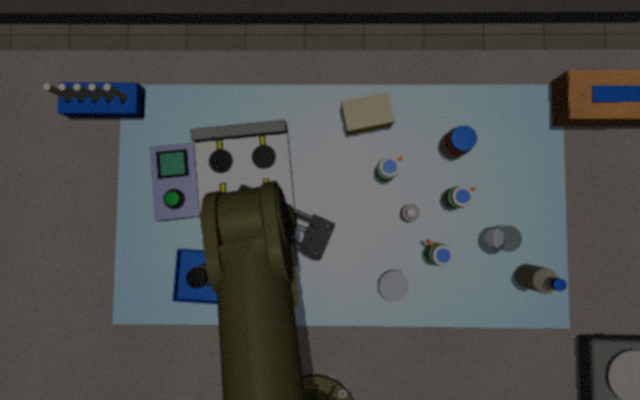

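View pics/s3.png

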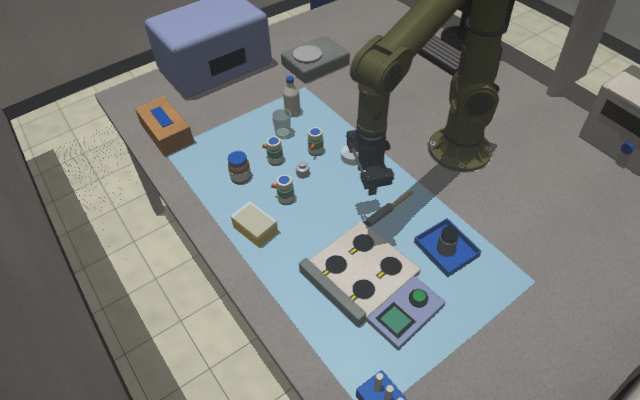

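The used cell stands upright in the tray (scene px (448,240)). The jars haven't moved. Next is jar J1 at (0.624,-0.1785).

```bash
python3 -m crank '[[87,139,-238,-20,0,0,-29],[87,139,-238,-20,0,0,-29],[87,139,-238,-20,0,0,-29],[87,139,-238,-20,0,0,-29],[87,139,-238,-20,0,0,-29],[87,139,-238,-20,0,0,-29],[87,139,-238,-20,0,0,-29]]'; python3 -m crank '[[87,0,0,0,0,0,0],[87,0,0,0,0,0,0]]'; python3 - <<'E'
from h import *
print(get_obs()["tool_pos"])
c=read_camera("wrist"); cv2.imwrite("pics/w4.png",c["img"][:,:,::-1])
E
```

```text
time_s: 7.55
tool_pos: [0.6253, -0.1839, 0.2423]
tool_rot: [-179.7, -0.5, -141.8]
force: [-0.7, -0.4, 0.3]
grip_width: 0.087
time_s: 7.75
tool_pos: [0.6251, -0.1818, 0.2422]
tool_rot: [-179.7, -0.5, -141.7]
force: [0.3, 0.7, -0.4]
grip_width: 0.0869
[ 0.62507126 -0.1817982   0.24221223]
```

View pics/w4.png

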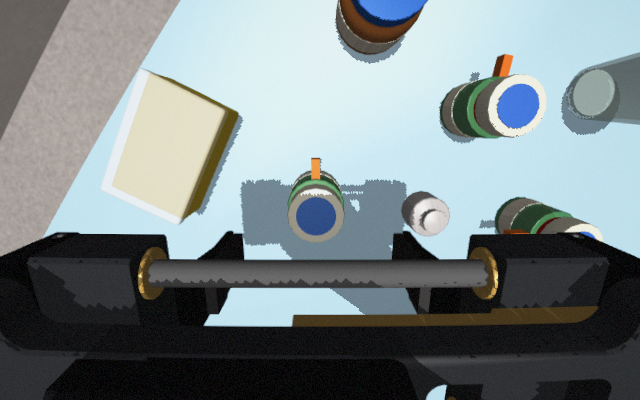

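The wrist view shows J1 centred, with its cap disc at (316,216) and the orange pointer at (316,168), straight ahead. The weight is at (428,214).

```bash
cat >> h.py <<'E'
def wjars(c,zc=0.0905,z0=0.0):
    H=hsv(c); h,s,v=H[...,0],H[...,1],H[...,2]
    M=np.ones(h.shape,bool); M[232:]=False
    B=[b for b in blobs((h>100)&(h<125)&(s>90)&M,300) if b[2][2]<80]
    O=blobs((h>5)&(h<20)&(s>150)&(v>120)&M,40)
    for b in B:
        e=cv2.fitEllipse(max(circ(b[3]),key=len)); p=plane(c,[e[0]],z0+zc)[0]
        for o in O:
            ys,xs=np.nonzero(o[3]); q=plane(c,np.c_[xs,ys],z0+0.060); 
            a=q.mean(0); r=np.hypot(*(a-p)[:2])
            if r<0.05: print("cap",np.round(e[0],1),p.round(4),"ptr r",round(float(r),4),"yaw",round(float(np.degrees(np.arctan2(*(a-p)[1::-1]))),1))
E
python3 - <<'E'
from h import *
wjars(read_camera("wrist"))
E
```

```text
cap [517.7 105.5] [ 0.5531 -0.3479  0.0905] ptr r 0.0353 yaw -58.0
cap [315.8 215. ] [ 0.623  -0.1769  0.0905] ptr r 0.0356 yaw -51.2
```

```bash
python3 -m crank '[[87,-1,4,-50,0,0,0],[87,-1,4,-100,0,0,0],[87,-1,4,-130,0,0,0],[87,-1,4,-141,0,0,0],[87,-1,4,-141,0,0,0],[87,-1,4,-141,0,0,0]]' 20; python3 - <<'E'
from h import *
print(get_obs()["tool_pos"],get_obs()["force"])
E
```

```text
time_s: 8.45
tool_pos: [0.6254, -0.1774, 0.1039]
tool_rot: [-179.5, -0.3, -141.6]
force: [0.8, -0.1, 1.5]
grip_width: 0.0871
[ 0.62544838 -0.17740409  0.10394694] [ 0.79071374 -0.10235561  1.52635141]
```

```bash
python3 -m crank '[[60,-2,0,-5,0,0,0],[45,-2,0,-5,0,0,0],[45,-2,0,-5,0,0,0],[45,-2,0,-5,0,0,0],[45,-2,0,-5,0,0,0],[45,-2,0,-5,0,0,0],[45,-2,0,-5,0,0,0]]' 25; python3 -m crank '[[45,0,0,30,0,0,0],[45,0,0,60,0,0,0]]'
```

```text
time_s: 9.15
tool_pos: [0.6234, -0.1776, 0.0992]
tool_rot: [-179.5, -0.4, -141.6]
force: [-0.9, 0.0, 2.8]
grip_width: 0.0537
time_s: 9.35
tool_pos: [0.6222, -0.1773, 0.1579]
tool_rot: [-179.7, -0.5, -141.6]
force: [0.5, 0.3, -2.4]
grip_width: 0.0539
```

```bash
python3 -m crank '[[45,0,40,40,0,0,8],[45,35,309,40,0,0,57],[45,35,309,40,0,0,57],[45,35,309,40,0,0,57],[45,35,309,40,0,0,57],[45,35,309,40,0,0,57],[45,35,309,40,0,0,57],[45,35,309,40,0,0,57]]'; python3 -m crank '[[45,0,0,0,0,0,0],[45,0,0,0,0,0,0],[45,0,0,0,0,0,0]]'; python3 - <<'E'
from h import *
print(get_obs()["tool_pos"],get_obs()["tool_rot"])
c=read_camera("wrist"); cv2.imwrite("pics/w5.png",c["img"][:,:,::-1])
c=read_camera("scene"); cv2.imwrite("pics/s5.png",c["img"][:,:,::-1])
E
```

```text
time_s: 10.15
tool_pos: [0.6556, 0.1391, 0.1975]
tool_rot: [-179.8, -0.2, -84.0]
force: [0.1, 0.7, -4.0]
grip_width: 0.0536
time_s: 10.45
tool_pos: [0.6558, 0.1375, 0.1971]
tool_rot: [-179.8, -0.2, -84.1]
force: [-0.4, -0.2, -2.8]
grip_width: 0.0536
[0.65575475 0.13747562 0.19710263] [-179.80135864   -0.21799121  -84.1175108 ]
```

View pics/w5.png

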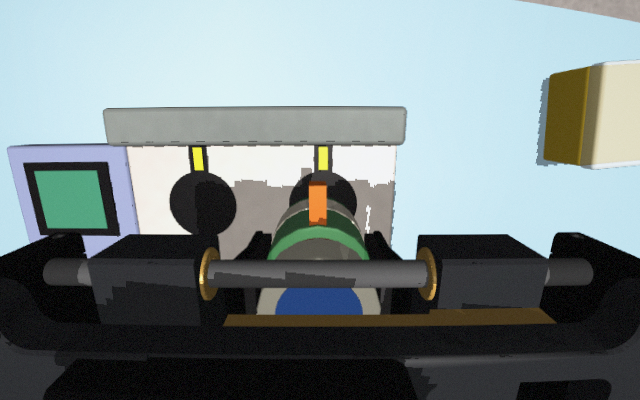

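The held jar's orange pointer is at (318,200) with station A's yellow mark at (323,158). That fits TCP y being about 5 mm too large. I'll correct and lower.

```bash
python3 -m crank '[[45,1,-5,-30,0,0,0],[45,1,-5,-50,0,0,0],[45,1,-5,-62,0,0,0],[45,1,-5,-66,0,0,0],[45,1,-5,-66,0,0,0],[45,1,-5,-66,0,0,0]]'; python3 - <<'E'
from h import *
print(get_obs()["tool_pos"],get_obs()["tool_rot"])
c=read_camera("wrist"); cv2.imwrite("pics/w6.png",c["img"][:,:,::-1])
E
```

```text
time_s: 11.15
tool_pos: [0.6576, 0.1328, 0.1326]
tool_rot: [-179.7, -0.2, -84.1]
force: [0.7, -0.1, -1.8]
grip_width: 0.0537
[0.65755243 0.13283959 0.13259778] [-179.66701334   -0.19329794  -84.11798493]
```

View pics/w6.png

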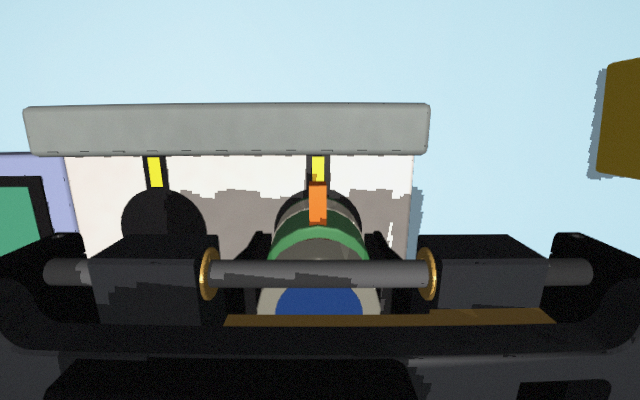

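```bash
python3 -m crank '[[45,0,0,-4,0,0,0],[45,0,0,-7,0,0,0],[45,0,0,-8,0,0,0],[45,0,0,-8,0,0,0]]'; 
```

```text
time_s: 11.6
tool_pos: [0.6575, 0.1329, 0.1245]
tool_rot: [-179.7, -0.2, -84.1]
force: [0.0, -0.5, -2.4]
grip_width: 0.0535
```

```bash
python3 -m crank '[[45,0,0,-1,0,0,0],[45,0,0,-2,0,0,0],[45,0,0,-2,0,0,0]]'; 
```

```text
time_s: 11.9
tool_pos: [0.6575, 0.133, 0.1242]
tool_rot: [-179.7, -0.2, -84.1]
force: [-2.7, -1.0, 6.6]
grip_width: 0.0533
```

Contact. Release, rise, close the fingers, then look before pressing the cap.

```bash
python3 -m crank '[[58,0,0,0,0,0,0],[66,0,0,0,0,0,0],[70,0,0,0,0,0,0],[70,0,0,0,0,0,0],[70,0,0,40,0,0,0],[70,0,0,85,0,0,0],[30,0,0,120,0,0,0],[0,0,0,120,0,0,0]]'; python3 -m crank '[[0,0,0,0,0,0,0],[0,0,0,0,0,0,0],[0,0,0,0,0,0,0]]'; python3 - <<'E'
from h import *
print(get_obs()["tool_pos"],get_obs()["tool_rot"])
c=read_camera("wrist"); cv2.imwrite("pics/w7.png",c["img"][:,:,::-1]); wjars(c,z0=0.025)
E
```

```text
time_s: 12.7
tool_pos: [0.6599, 0.1345, 0.2506]
tool_rot: [-179.1, -0.2, -84.1]
force: [-0.2, 0.6, -0.3]
grip_width: 0.0606
time_s: 13.0
tool_pos: [0.6594, 0.1342, 0.2492]
tool_rot: [-179.2, -0.2, -84.1]
force: [0.8, -0.4, 0.3]
grip_width: 0.0379
[0.65944643 0.13423895 0.24922403] [-179.19473588   -0.18194066  -84.10939353]
cap [318.6 218.1] [0.6598 0.1339 0.1155] ptr r 0.0333 yaw 6.5
```

View pics/w7.png

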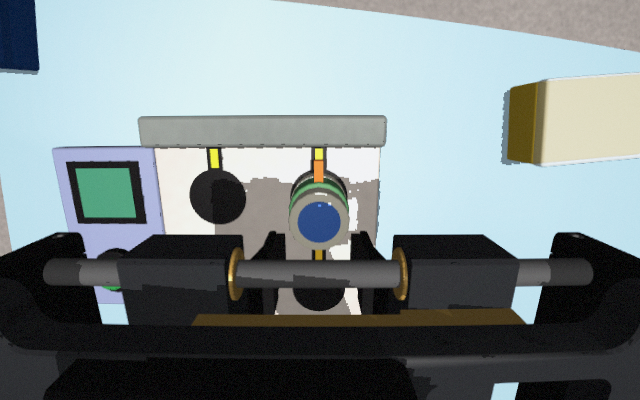

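The jar stands on station A, with the cap at (319,218) and the pointer under the yellow mark at u=318. Now pressing the cap.

```bash
python3 -m crank '[[0,0,0,-20,0,0,0],[0,0,0,-40,0,0,0],[0,-1,0,-54,0,0,0],[0,-1,0,-54,0,0,0]]'; python3 -m crank '[[0,0,0,-3,0,0,0],[0,0,0,-6,0,0,0],[0,0,0,-9,0,0,0]]';python3 - <<'E'
from h import *
c=read_camera("top"); jars(c,z0=0.025);jars(c)
E
```

```text
time_s: 13.45
tool_pos: [0.6569, 0.1336, 0.1919]
tool_rot: [-179.5, -0.2, -84.1]
force: [-1.4, 0.1, -0.0]
grip_width: 0.0035
time_s: 13.75
tool_pos: [0.6572, 0.1339, 0.1845]
tool_rot: [-179.4, -0.2, -84.1]
force: [-2.3, -0.5, 6.9]
grip_width: 0.0003
jar cap px [462.6 195.8] area 149 xyz [ 0.5528 -0.3417  0.1155] ptr 11 r 0.0398 yaw -60.5
jar cap px [456.7 252.3] area 153 xyz [ 0.4244 -0.3264  0.1155] ptr 30 r 0.0326 yaw 38.1
jar? cap px [558.9 284.1] 169 [ 0.3555 -0.5524  0.1155] no ptr
jar cap px [462.6 195.8] area 149 xyz [ 0.5545 -0.3496  0.0905] ptr 11 r 0.0405 yaw -60.4
jar cap px [456.7 252.3] area 153 xyz [ 0.4228 -0.3338  0.0905] ptr 30 r 0.0337 yaw 38.4
jar? cap px [558.9 284.1] 169 [ 0.352  -0.5659  0.0905] no ptr
```

J3 has just been knocked to (0.423,-0.334), and I'll use that new position for it. The cap press continues.

```bash
python3 -m crank '[[0,0,0,-3,0,0,0],[0,0,0,-6,0,0,0],[0,0,0,-6,0,0,0]]'; python3 -m crank '[[0,0,0,-3,0,0,0],[0,0,0,-5,0,0,0],[0,0,0,-5,0,0,0]]'
```

```text
time_s: 14.1
tool_pos: [0.6573, 0.134, 0.1799]
tool_rot: [-179.4, -0.2, -84.1]
force: [-1.8, -0.3, 5.4]
grip_width: 0.0001
time_s: 14.4
tool_pos: [0.6581, 0.1346, 0.1795]
tool_rot: [-179.2, -0.3, -84.1]
force: [-5.7, -3.0, 16.6]
grip_width: 0.0004
```

Force rose to 16.6 N at TCP 0.1795, where 0.179 is expected for fully home, so this cap is home. Up, then over to J2.

```bash
python3 -m crank '[[0,0,0,40,0,0,0],[87,0,0,70,0,0,0],[87,-50,-242,70,0,0,-33],[87,-50,-242,70,0,0,-33],[87,-50,-242,70,0,0,-33],[87,-50,-242,70,0,0,-33],[87,-103,-484,70,0,0,-66],[87,-103,-484,70,0,0,-66]]';  python3 -m crank '[[87,-40,-200,0,0,0,-25],[87,-40,-200,0,0,0,-25],[87,-40,-200,0,0,0,-25]]'
```

```text
time_s: 15.2
tool_pos: [0.5961, -0.1609, 0.2505]
tool_rot: [-179.1, -0.3, -134.6]
force: [0.4, -0.2, -0.3]
grip_width: 0.0486
time_s: 15.5
tool_pos: [0.5667, -0.3081, 0.2513]
tool_rot: [-179.0, -0.2, -160.0]
force: [0.4, -0.2, -0.2]
grip_width: 0.0726
```

```bash
cat >> h.py <<'E'
from scipy.spatial.transform import Rotation as Rr
def plan(x,y,z,yaw):
    o=get_obs(); R0=Rr.from_euler("xyz",o["tool_rot"],degrees=True); R1=Rr.from_euler("xyz",[180,0,yaw],degrees=True)
    print("shift mm",((np.array([x,y,z])-o["tool_pos"])*1000).round(1),"turn",(R1*R0.inv()).as_rotvec(degrees=True).round(1),"t",o["time_s"])
E
python3 - <<'E'
from h import *
c=read_camera("wrist"); cv2.imwrite("pics/w8.png",c["img"][:,:,::-1]); wjars(c)
c=read_camera("top"); jars(c); 
plan(0.5545,-0.3496,0.24,-150)
E
```

```text
cap [348.3 172.1] [ 0.5534 -0.3471  0.0905] ptr r 0.0356 yaw -59.6
jar cap px [257.  150.1] area 141 xyz [0.6612 0.1352 0.0905] ptr 30 r 0.0417 yaw 8.4
jar cap px [456.7 252.3] area 151 xyz [ 0.4228 -0.3338  0.0905] ptr 29 r 0.0344 yaw 39.1
shift mm [ -8.8 -32.8 -10.4] turn [ 1.3  0.1 10.6] t 15.6
```

View pics/w8.png

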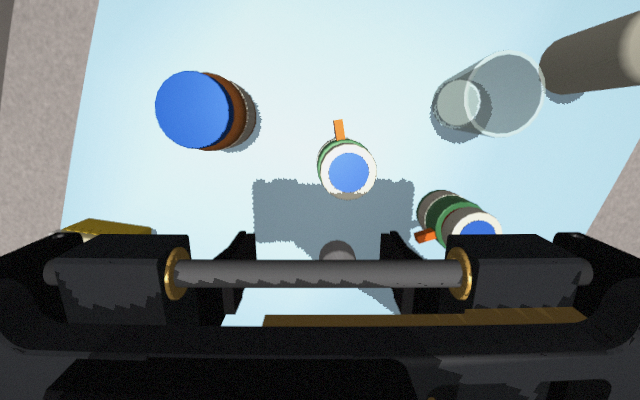

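Wrist view: J2's cap is at (348,172), with J3's at lower right (478,228). The two cameras agree on J2 at (0.554,-0.3483), yaw -60.

```bash
python3 -m crank '[[87,-9,-31,-10,1.3,0,10.5],[87,-9,-31,-10,1.3,0,10.5],[87,-9,-31,-60,1.3,0,10.5],[87,-9,-31,-90,1.3,0,10.5],[87,-9,-31,-90,1.3,0,10.5]]'; python3 - <<'E'
from h import *
plan(0.554,-0.3483,0.0995,-149.8)
E
```

```text
time_s: 16.1
tool_pos: [0.5517, -0.3464, 0.1556]
tool_rot: [179.6, -0.2, -150.1]
force: [-0.3, 0.3, -0.2]
grip_width: 0.0869
shift mm [  2.3  -1.9 -56.1] turn [-0.3 -0.3  0.3] t 16.1
```

```bash
python3 -m crank '[[87,2,-2,-30,0,0,0],[87,2,-2,-52,0,0,0],[87,2,-2,-57,0,0,0],[87,2,-2,-57,0,0,0]]'; python3 - <<'E'
from h import *
plan(0.554,-0.3483,0.0995,-149.8)
E
```

```text
time_s: 16.5
tool_pos: [0.5543, -0.3484, 0.0997]
tool_rot: [179.6, -0.1, -150.1]
force: [-0.3, -0.0, 0.4]
grip_width: 0.087
shift mm [-0.3  0.1 -0.2] turn [-0.3 -0.3  0.3] t 16.5
```

```bash
python3 -m crank '[[60,0,0,0,0,0,0],[45,0,0,0,0,0,0],[45,0,0,0,0,0,0],[45,0,0,0,0,0,0],[45,0,0,0,0,0,0],[45,0,0,0,0,0,0],[45,0,0,30,0,0,0],[45,0,0,60,0,0,0]]' 25; python3 -m crank '[[45,0,0,50,0,0,0],[45,0,0,50,0,0,0]]';python3 - <<'E'
from h import *
plan(0.6455,0.2418,0.20,-83.8)
c=read_camera("wrist"); cv2.imwrite("pics/w9.png",c["img"][:,:,::-1])
c=read_camera("top"); jars(c); 
E
```

```text
time_s: 17.3
tool_pos: [0.5532, -0.3478, 0.1585]
tool_rot: [179.4, -0.2, -150.1]
force: [0.0, -0.7, -1.5]
grip_width: 0.0536
time_s: 17.5
tool_pos: [0.5564, -0.349, 0.2157]
tool_rot: [-180.0, 0.1, -150.1]
force: [1.0, -0.5, -1.6]
grip_width: 0.0535
shift mm [ 89.1 590.8 -15.7] turn [-0.1  0.1 66.3] t 17.5
jar cap px [257.  150.1] area 142 xyz [0.6612 0.1352 0.0905] ptr 31 r 0.0417 yaw 8.9
jar cap px [456.8 252.4] area 149 xyz [ 0.4227 -0.3342  0.0905] ptr 25 r 0.0358 yaw 38.4
```

```bash
python3 -m crank '[[45,0,0,40,0,0,0],[45,60,400,40,0,0,45],[45,60,400,40,0,0,45],[45,60,400,40,0,0,45],[45,60,400,40,0,0,45],[45,89,590,40,0,0,66],[45,89,590,40,0,0,66],[45,89,590,40,0,0,66]]';  python3 - <<'E'
from h import *
plan(0.6455,0.2418,0.24,-84.1)
E
```

```text
time_s: 18.4
tool_pos: [0.6045, -0.0002, 0.2471]
tool_rot: [179.3, -0.2, -89.6]
force: [0.8, -0.7, -1.9]
grip_width: 0.0535
shift mm [ 41.  242.   -7.1] turn [ 0.2 -0.7  5.5] t 18.4
```

```bash
python3 -m crank '[[45,41,242,0,0.2,-0.7,5.5],[45,41,242,0,0.2,-0.7,5.5],[45,41,242,0,0.2,-0.7,5.5],[45,41,242,0,0.2,-0.7,5.5],[45,41,242,0,0.2,-0.7,5.5],[45,41,242,0,0.2,-0.7,5.5],[45,41,242,-40,0.2,-0.7,5.5],[45,41,242,-40,0.2,-0.7,5.5]]';  python3 - <<'E'
from h import *
plan(0.6455,0.2418,0.132,-84.1)
E
```

```text
time_s: 19.2
tool_pos: [0.642, 0.2399, 0.1992]
tool_rot: [179.3, -0.2, -84.0]
force: [-0.1, -1.4, -4.2]
grip_width: 0.0536
shift mm [  3.5   1.9 -67.2] turn [ 0.3 -0.7 -0.1] t 19.2
```

```bash
python3 -m crank '[[45,3.5,2,-30,0.3,-0.7,0],[45,3.5,2,-55,0.3,-0.7,0],[45,3.5,2,-67,0.3,-0.7,0],[45,3.5,2,-67,0.3,-0.7,0],[45,3.5,2,-67,0.3,-0.7,0]]';  python3 - <<'E'
from h import *
plan(0.6455,0.2418,0.1245,-84.1)
c=read_camera("wrist"); cv2.imwrite("pics/w10.png",c["img"][:,:,::-1])
E
```

```text
time_s: 19.7
tool_pos: [0.646, 0.2419, 0.1333]
tool_rot: [-179.9, 0.0, -84.0]
force: [0.5, 0.4, -1.9]
grip_width: 0.0535
shift mm [-0.5 -0.1 -8.8] turn [-0.   0.1 -0.1] t 19.7
```

View pics/w10.png

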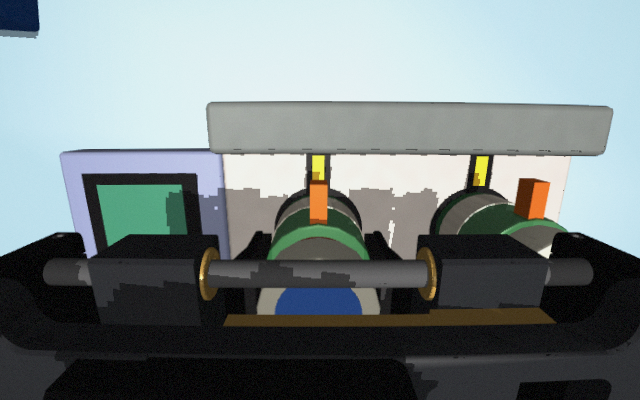

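The held pointer (318,200) is in line with B's mark (318,168). Lower and release.

```bash
python3 -m crank '[[45,0,0,-5,0,0,0],[45,0,0,-8,0,0,0],[45,0,0,-10,0,0,0],[45,0,0,-10,0,0,0]]'
```

```text
time_s: 20.15
tool_pos: [0.6469, 0.2424, 0.1251]
tool_rot: [-179.8, 0.0, -84.0]
force: [0.5, 0.1, 1.9]
grip_width: 0.0535
```

```bash
python3 -m crank '[[58,0,0,0,0,0,0],[66,0,0,0,0,0,0],[70,0,0,0,0,0,0],[70,0,0,0,0,0,0],[70,0,0,40,0,0,0],[70,0,0,85,0,0,0],[30,0,0,120,0,0,0],[0,0,0,120,0,0,0]]'; python3 -m crank '[[0,0,0,0,0,0,0],[0,0,0,0,0,0,0],[0,0,0,0,0,0,0]]'; python3 - <<'E'
from h import *
c=read_camera("wrist"); cv2.imwrite("pics/w11.png",c["img"][:,:,::-1]); wjars(c,z0=0.025)
plan(0.6455,0.2418,0.19,-84)
E
```

```text
time_s: 20.95
tool_pos: [0.6488, 0.2442, 0.2518]
tool_rot: [-179.2, 0.2, -84.0]
force: [-0.3, 0.6, 0.4]
grip_width: 0.0607
time_s: 21.25
tool_pos: [0.6484, 0.2439, 0.2504]
tool_rot: [-179.3, 0.2, -84.0]
force: [0.0, -0.7, -0.7]
grip_width: 0.0376
cap [319.8 217. ] [0.6491 0.2436 0.1155] ptr r 0.034 yaw 5.7
cap [453.9 216.7] [0.6606 0.1371 0.1155] ptr r 0.032 yaw 1.4
shift mm [ -2.9  -2.1 -60.3] turn [-0.3  0.7 -0. ] t 21.3
```

View pics/w11.png

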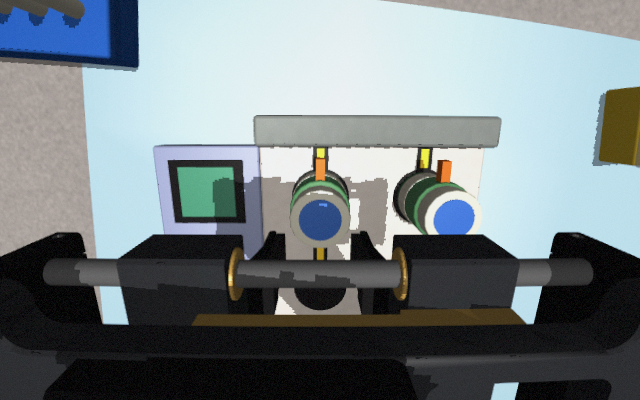

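```bash
python3 -m crank '[[0,-1,-1,-20,0,0.7,0],[0,-1,-1,-40,0,0.7,0],[0,-1,-1,-55,0,0.7,0],[0,-1,-1,-58,0,0.7,0],[0,-1,-1,-61,0,0.7,0]]'; python3 -m crank '[[0,0,0,-3,0,0,0],[0,0,0,-6,0,0,0],[0,0,0,-9,0,0,0],[0,0,0,-9,0,0,0]]'
```

```text
time_s: 21.8
tool_pos: [0.6472, 0.2428, 0.1884]
tool_rot: [179.9, 0.3, -84.0]
force: [0.5, 0.5, -0.5]
grip_width: 0.001
time_s: 22.2
tool_pos: [0.6476, 0.2431, 0.1812]
tool_rot: [-180.0, 0.3, -84.0]
force: [-2.2, -1.7, 4.8]
grip_width: 0.0005
```

```bash
python3 -m crank '[[0,0,0,-3,0,0,0],[0,0,0,-5,0,0,0],[0,0,0,-5,0,0,0]]'; python3 -m crank '[[0,0,0,-2,0,0,0],[0,0,0,-4,0,0,0],[0,0,0,-5,0,0,0]]'
```

```text
time_s: 22.5
tool_pos: [0.6481, 0.2436, 0.1793]
tool_rot: [-179.8, 0.3, -84.0]
force: [-3.4, -2.6, 9.9]
grip_width: 0.0005
time_s: 22.8
tool_pos: [0.6489, 0.2443, 0.1795]
tool_rot: [-179.6, 0.2, -84.0]
force: [-6.4, -3.3, 22.1]
grip_width: 0.0005
```

Cap B is home: 22 N at 0.1795, no further travel. Now J3.

```bash
python3 -m crank '[[0,0,0,40,0,0,0],[87,0,0,75,0,0,0],[87,-112,-289,75,0,0,16],[87,-112,-289,75,0,0,16],[87,-112,-289,75,0,0,16],[87,-112,-289,75,0,0,16],[87,-112,-289,75,0,0,16],[87,-210,-540,75,0,0,33]]';python3 -m crank '[[87,-88,-230,0,0,0,16],[87,-88,-230,0,0,0,16],[87,-88,-230,0,0,0,16],[87,-88,-230,0,0,0,16],[87,-88,-230,0,0,0,16]]'; python3 - <<'E'
from h import *
c=read_camera("wrist"); cv2.imwrite("pics/w12.png",c["img"][:,:,::-1]); wjars(c)
c=read_camera("top"); cv2.imwrite("pics/t12.png",c["img"][:,:,::-1]); jars(c);print(); jars(c,0.084,0.054,0.025)
plan(0.4228,-0.3338,0.25,-51)
E
```

```text
time_s: 23.6
tool_pos: [0.5426, -0.031, 0.2551]
tool_rot: [-179.6, 0.1, -60.7]
force: [0.3, -0.8, 0.4]
grip_width: 0.0486
time_s: 24.1
tool_pos: [0.4595, -0.2485, 0.256]
tool_rot: [-179.6, -0.0, -44.7]
force: [1.6, -0.4, -0.1]
grip_width: 0.0839
jar cap px [257.  150.1] area 143 xyz [0.6612 0.1353 0.0905] ptr 29 r 0.0423 yaw 8.8
jar cap px [210.  154.2] area 143 xyz [0.6511 0.2471 0.0905] ptr 37 r 0.0413 yaw 9.5

jar cap px [257.  150.1] area 143 xyz [0.6578 0.1318 0.109 ] ptr 29 r 0.0401 yaw 7.5
jar cap px [210.  154.2] area 143 xyz [0.6479 0.2414 0.109 ] ptr 37 r 0.0391 yaw 7.2
shift mm [-33.7 -78.6  -5.2] turn [-0.1  0.1 -5.6] t 24.2
```

View pics/w12.png

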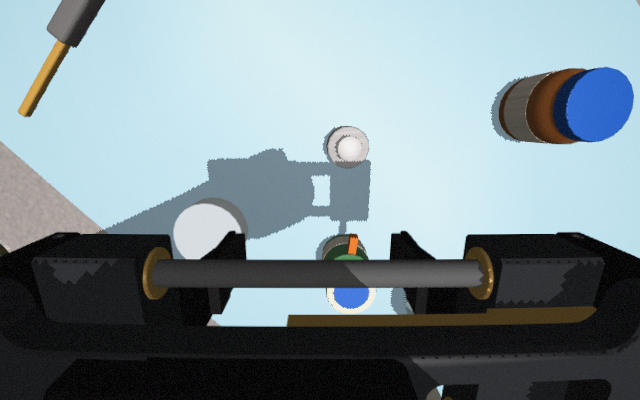

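View pics/t12.png

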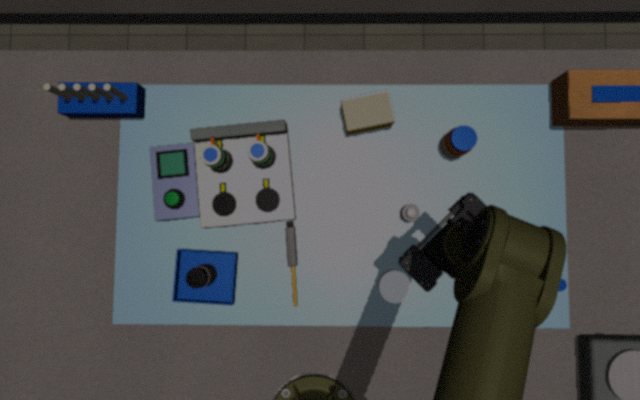

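Jars A and B measure within 2 mm of their stations, yaw about 7. J3 is at wrist (351,285). I'll hover over it.

```bash
python3 -m crank '[[87,-34,-79,-5,0,0,-6],[87,-34,-79,-5,0,0,-6],[87,-34,-79,-5,0,0,-6],[87,-34,-79,-5,0,0,-6]]'; python3 - <<'E'
from h import *
c=read_camera("wrist"); cv2.imwrite("pics/w13.png",c["img"][:,:,::-1]); wjars(c)
plan(0.4228,-0.3338,0.25,-51)
E
```

```text
time_s: 24.6
tool_pos: [0.4223, -0.3349, 0.2504]
tool_rot: [-179.8, -0.0, -51.6]
force: [-0.2, 1.0, 0.2]
grip_width: 0.0869
cap [315.  206.3] [ 0.4221 -0.3318  0.0905] ptr r 0.0357 yaw 38.6
shift mm [-0.4 -0.4 -0.6] turn [-0.1  0.2  0.4] t 24.65
```

View pics/w13.png

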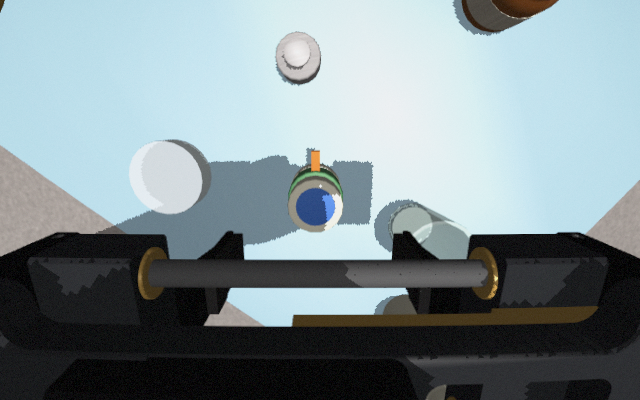

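```bash
python3 - <<'E'
from h import *
c=read_camera("top")
print(plane(c,[[494,238]],0.0),plane(c,[[509.5,238]],0.09))
w=read_camera("wrist")
b=np.array([0.455,-0.427,0])
for z in (0,.09): 
    print(proj(w,[[plane(c,[[509.5,238]],0.09)[0][0]+.035*np.cos(a),plane(c,[[509.5,238]],0.09)[0][1]+.035*np.sin(a),z] for a in np.arange(0,6.28,.8)]).round().tolist())
E
```

```text
[[ 0.45366916 -0.45535115  0.        ]] [[ 0.45675306 -0.45621077  0.09      ]]
[[434.0, 207.0], [413.0, 201.0], [392.0, 212.0], [385.0, 233.0], [396.0, 250.0], [417.0, 255.0], [436.0, 243.0], [443.0, 223.0]]
[[471.0, 234.0], [444.0, 226.0], [416.0, 240.0], [407.0, 267.0], [420.0, 289.0], [446.0, 294.0], [472.0, 280.0], [481.0, 254.0]]
```

The beaker is at (0.455,-0.456), so the finger clears it by about 30 mm and the body passes about 10 mm above it. Descend and grip.

```bash
python3 -m crank '[[80,-1,1,-50,0,0,0],[80,-1,1,-100,0,0,0],[80,-1,1,-135,0,0,0],[80,-1,1,-150,0,0,0],[80,-1,1,-151,0,0,0],[80,-1,1,-151,0,0,0]]'; python3 - <<'E'
from h import *
plan(0.4225,-0.3328,0.0995,-51.2)
E
```

```text
time_s: 25.35
tool_pos: [0.4241, -0.3314, 0.1011]
tool_rot: [-179.7, -0.2, -51.2]
force: [0.0, 0.0, 0.3]
grip_width: 0.0802
shift mm [-1.6 -1.4 -1.6] turn [-0.   0.3 -0. ] t 25.35
```

```bash
python3 -m crank '[[60,-1.5,-1.5,-1.5,0,0,0],[45,-1.5,-1.5,-1.5,0,0,0],[45,-1.5,-1.5,-1.5,0,0,0],[45,-1.5,-1.5,-1.5,0,0,0],[45,-1.5,-1.5,-1.5,0,0,0],[45,-1.5,-1.5,-1.5,0,0,0],[45,-1.5,-1.5,-1.5,0,0,0]]' 25; python3 -m crank '[[45,0,0,40,0,0,0],[45,0,0,80,0,0,0],[45,0,0,120,0,0,0],[45,0,0,120,0,0,0]]'; python3 - <<'E'
from h import *
plan(0.547,0.1208,0.24,-83.8)
E
```

```text
time_s: 26.05
tool_pos: [0.4225, -0.3329, 0.1001]
tool_rot: [-179.8, -0.1, -51.2]
force: [-2.8, 1.5, 7.3]
grip_width: 0.0534
time_s: 26.45
tool_pos: [0.4253, -0.3345, 0.2254]
tool_rot: [-179.7, -0.7, -51.2]
force: [0.9, 0.5, -2.8]
grip_width: 0.0533
shift mm [121.7 455.3  14.6] turn [  0.6   0.5 -32.6] t 26.45
```

```bash
python3 -m crank '[[45,61,228,5,0.6,0.5,-16],[45,61,228,5,0.6,0.5,-16],[45,61,228,5,0.6,0.5,-16],[45,61,228,5,0.6,0.5,-16],[45,122,455,5,0.6,0.5,-32.6],[45,122,455,5,0.6,0.5,-32.6],[45,122,455,5,0.6,0.5,-32.6],[45,122,455,5,0.6,0.5,-32.6]]';  python3 - <<'E'
from h import *
plan(0.547,0.1208,0.23,-83.8)
E
```

```text
time_s: 27.25
tool_pos: [0.5246, 0.0377, 0.2288]
tool_rot: [-180.0, -0.0, -83.9]
force: [1.5, 0.1, -1.3]
grip_width: 0.0535
shift mm [22.4 83.1  1.2] turn [0.  0.  0.1] t 27.25
```

```bash
python3 -m crank '[[45,22,83,0,0,0,0],[45,22,83,0,0,0,0],[45,22,83,-40,0,0,0],[45,22,83,-80,0,0,0],[45,22,83,-95,0,0,0],[45,22,83,-95,0,0,0],[45,22,83,-95,0,0,0]]';  python3 - <<'E'
from h import *
plan(0.547,0.1208,0.125,-83.8)
c=read_camera("wrist"); cv2.imwrite("pics/w14.png",c["img"][:,:,::-1])
E
```

```text
time_s: 27.95
tool_pos: [0.5472, 0.1207, 0.1346]
tool_rot: [-179.9, 0.0, -83.9]
force: [0.4, 1.4, -1.4]
grip_width: 0.0533
shift mm [-0.2  0.1 -9.6] turn [-0.   0.1  0.1] t 27.95
```

View pics/w14.png

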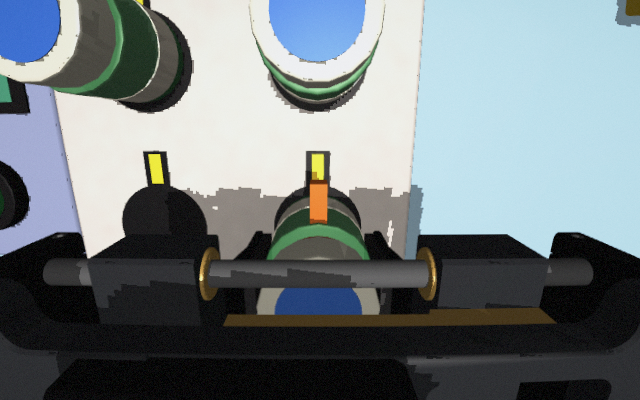

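The pointer (318,200) is in line with C's mark (317,167), and no red shows under the pressed caps. Lower and release.

```bash
python3 -m crank '[[45,0,0,-5,0,0,0],[45,0,0,-8,0,0,0],[45,0,0,-10,0,0,0],[45,0,0,-10,0,0,0]]'
```

```text
time_s: 28.4
tool_pos: [0.5477, 0.1206, 0.1254]
tool_rot: [-179.8, -0.0, -84.0]
force: [0.5, -0.4, -2.0]
grip_width: 0.0535
```

```bash
python3 -m crank '[[45,0,0,-1,0,0,0],[45,0,0,-2,0,0,0]]'; python3 -m crank '[[58,0,0,0,0,0,0],[66,0,0,0,0,0,0],[70,0,0,0,0,0,0],[70,0,0,0,0,0,0],[70,0,0,40,0,0,0],[70,0,0,85,0,0,0],[30,0,0,120,0,0,0],[0,0,0,120,0,0,0]]'; python3 -m crank '[[0,0,0,0,0,0,0],[0,0,0,0,0,0,0],[0,0,0,0,0,0,0],[0,0,0,0,0,0,0],[0,0,0,0,0,0,0]]'; python3 - <<'E'
from h import *
c=read_camera("wrist"); cv2.imwrite("pics/w15.png",c["img"][:,:,::-1]); wjars(c,z0=0.025)
plan(0.547,0.1208,0.19,-84)
E
```

```text
time_s: 28.6
tool_pos: [0.5478, 0.1208, 0.1251]
tool_rot: [-179.9, -0.1, -84.0]
force: [-6.0, -2.8, 17.0]
grip_width: 0.0535
time_s: 29.4
tool_pos: [0.5503, 0.1222, 0.2502]
tool_rot: [-179.3, -0.1, -84.0]
force: [0.1, 0.4, 0.0]
grip_width: 0.0612
time_s: 29.9
tool_pos: [0.5499, 0.1221, 0.2493]
tool_rot: [-179.4, -0.1, -84.0]
force: [1.0, -0.1, -0.3]
grip_width: 0.0221
cap [167.7  71.9] [0.6465 0.2404 0.1155] ptr r 0.0374 yaw 9.8
cap [318.4  73.2] [0.6561 0.1335 0.1155] ptr r 0.0385 yaw 6.7
cap [318.9 217.6] [0.5501 0.1218 0.1155] ptr r 0.0337 yaw 6.1
shift mm [ -3.   -1.3 -59.5] turn [ 0.   0.6 -0. ] t 29.95
```

View pics/w15.png

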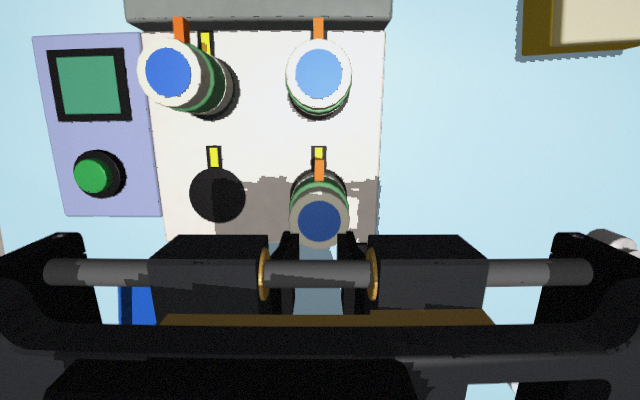

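```bash
python3 -m crank '[[0,-2,-1,-20,0,0.6,0],[0,-2,-1,-40,0,0.6,0],[0,-2,-1,-55,0,0.6,0],[0,-2,-1,-58,0,0.6,0],[0,-2,-1,-60,0,0.6,0]]'; python3 -m crank '[[0,0,0,-3,0,0,0],[0,0,0,-6,0,0,0],[0,0,0,-9,0,0,0],[0,0,0,-10,0,0,0]]'; python3 -m crank '[[0,0,0,-3,0,0,0],[0,0,0,-5,0,0,0],[0,0,0,-5,0,0,0]]'
```

```text
time_s: 30.45
tool_pos: [0.5478, 0.1212, 0.1889]
tool_rot: [179.9, 0.0, -83.9]
force: [0.9, 0.0, -0.2]
grip_width: 0.0006
time_s: 30.85
tool_pos: [0.5484, 0.1216, 0.1804]
tool_rot: [-180.0, -0.0, -83.9]
force: [-1.4, -0.6, 6.5]
grip_width: 0.0006
time_s: 31.15
tool_pos: [0.5495, 0.1222, 0.1793]
tool_rot: [-179.8, -0.1, -83.9]
force: [-5.9, -2.7, 20.0]
grip_width: 0.0004
```

The cap is home (20 N at 0.1793). Back away to check everything before pressing start.

```bash
python3 -m crank '[[0,0,0,50,0,0,0],[0,0,0,100,0,0,0],[0,-90,-170,110,0,0,0],[0,-90,-170,110,0,0,0],[0,-90,-170,110,0,0,0],[0,-90,-170,110,0,0,0],[0,-90,-170,110,0,0,0]]'; python3 - <<'E'
from h import *
c=read_camera("top"); im=c["img"]; jars(c,0.084,0.054,0.025)
a=im[115:235,145:305]; cv2.imwrite("pics/deck2.png",cv2.resize(a[:,:,::-1],None,fx=5,fy=5,interpolation=cv2.INTER_CUBIC)); cv2.imwrite("pics/t16.png",im[:,:,::-1])
s=read_camera("scene")["img"]; a=s[210:330,290:450]; cv2.imwrite("pics/s16.png",cv2.resize(a[:,:,::-1],None,fx=5,fy=5,interpolation=cv2.INTER_CUBIC))
w=read_camera("wrist"); cv2.imwrite("pics/w16.png",w["img"][:,:,::-1]); wjars(w,0.084,0.025)
print(get_obs()["tool_pos"])
E
```

```text
time_s: 31.85
tool_pos: [0.4575, -0.0541, 0.29]
tool_rot: [-179.8, -0.4, -84.6]
force: [-0.2, -0.6, 0.1]
grip_width: 0.0002
jar cap px [257.  150.1] area 141 xyz [0.6578 0.1317 0.109 ] ptr 31 r 0.0398 yaw 7.3
jar cap px [210.  154.2] area 143 xyz [0.6479 0.2414 0.109 ] ptr 36 r 0.0391 yaw 7.0
jar cap px [261.4 196.9] area 148 xyz [0.5484 0.1198 0.109 ] ptr 26 r 0.036 yaw 5.4
jar? cap px [558.7 284.2] 170 [ 0.3546 -0.5553  0.109 ] no ptr
cap [133.5  84.8] [0.5477 0.1217 0.109 ] ptr r 0.0358 yaw 5.0
[ 0.45994763 -0.04702942  0.2897772 ]
```

View pics/deck2.png

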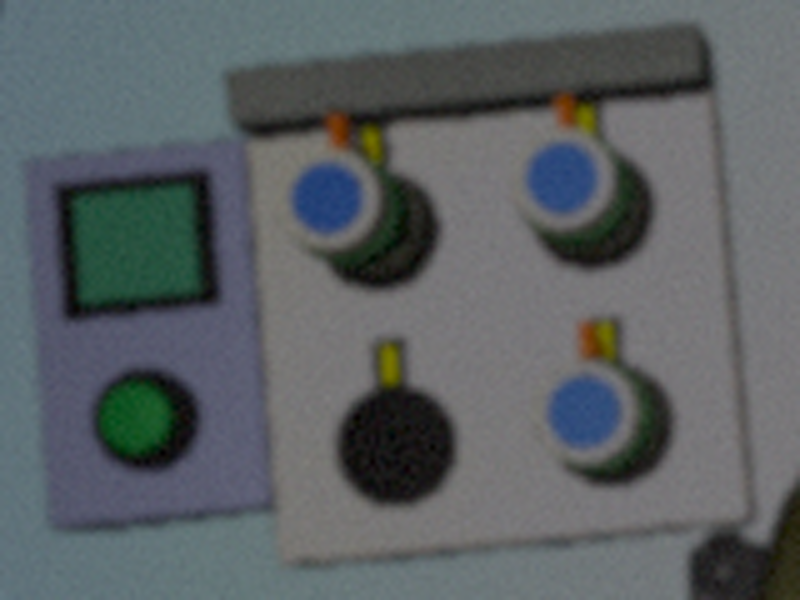

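View pics/s16.png

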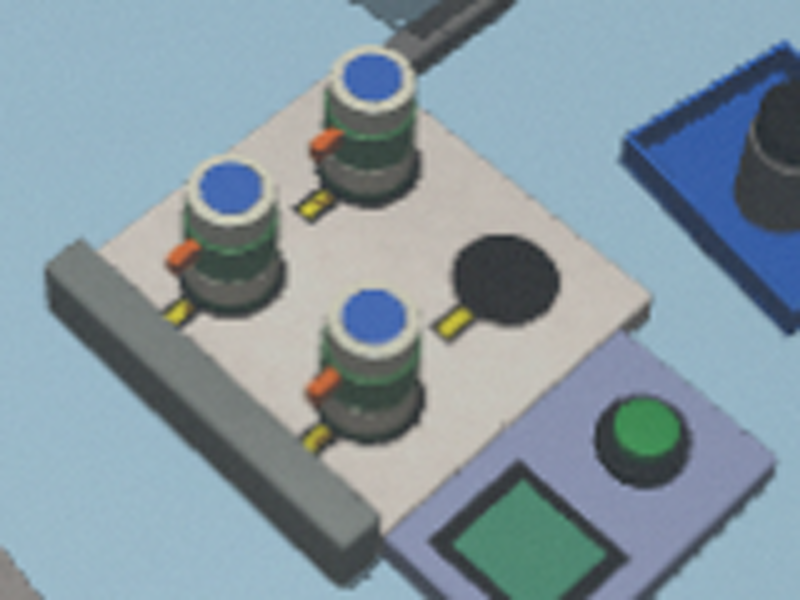

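View pics/w16.png

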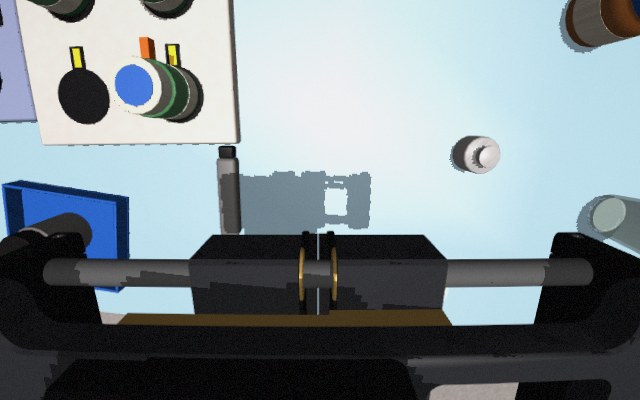

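View pics/t16.png

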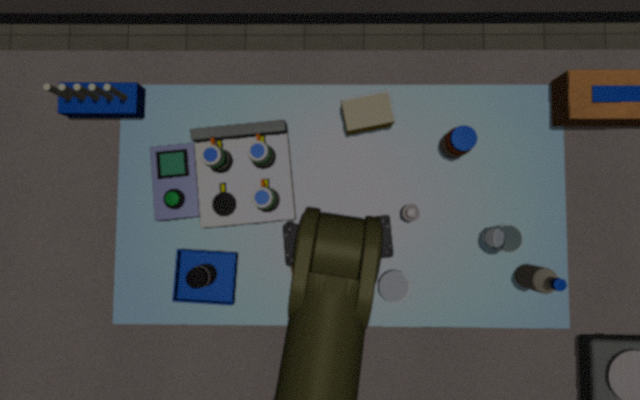

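All three jars measure within about 2 mm of the disc centres, with yaw 5–7 against the deck's 6. No red shows, and the used cell is upright in the tray. Next I'll triangulate the button top from two views.

```bash
python3 - <<'E'
from h import *
r=[]
for n in("top","scene"):
    c=read_camera(n); H=hsv(c);h,s,v=H[...,0],H[...,1],H[...,2]
    B=[b for b in blobs((h>50)&(h<75)&(s>130),60)]
    for b in B: print(n,b[0],b[1].round(1))
    b=min([b for b in B if b[0]<350],key=lambda b:np.hypot(*(b[1]-proj(c,[[.548,.355,.04]])[0])))
    a=plane(c,[b[1]],0.0)[0]; o=np.array(c["cam_to_world"])[:3,3]; d=(a-o)/np.linalg.norm(a-o); r.append((o,d))
(o1,d1),(o2,d2)=r
t=np.linalg.lstsq(np.c_[d1,-d2],o2-o1,rcond=None)[0]; p,q=o1+t[0]*d1,o2+t[1]*d2
print(p,q,np.linalg.norm(p-q)); plan(p[0],p[1],0.25,-84)
E
```

```text
top 187 [172.  198.2]
scene 101 [418.8 294.9]
[0.5484658  0.35341188 0.04440058] [0.54403615 0.35681036 0.04548264] 0.005687036162998995
shift mm [ 88.3 399.4 -39.5] turn [ 0.   0.2 -0.2] t 32.1
```

```bash
python3 -m crank '[[0,88,400,-30,0,0,0],[0,88,400,-30,0,0,0],[0,88,400,-30,0,0,0],[0,88,400,-30,0,0,0],[0,88,400,-30,0,0,0],[0,88,400,-30,0,0,0],[0,88,400,-30,0,0,0],[0,88,400,-30,0,0,0]]'; python3 -m crank '[[0,0,40,0,0,0,0],[0,0,40,0,0,0,0]]'; python3 - <<'E'
from h import *
c=read_camera("wrist"); cv2.imwrite("pics/w17.png",c["img"][:,:,::-1]); plan(.547,.355,.14,-84)
H=hsv(c);h,s,v=H[...,0],H[...,1],H[...,2]
for b in blobs((h>50)&(h<75)&(s>130),200): print(b[0],b[1],plane(c,[b[1]],0.044)[0].round(4))
wjars(c,0.084,0.025)
E
```

```text
time_s: 32.9
tool_pos: [0.5452, 0.3458, 0.2591]
tool_rot: [-179.9, 0.0, -83.6]
force: [1.2, -0.3, 1.1]
grip_width: 0.0005
time_s: 33.1
tool_pos: [0.5396, 0.3962, 0.258]
tool_rot: [179.8, 0.5, -82.8]
force: [-0.7, 0.6, 0.3]
grip_width: 0.0
shift mm [   5.8  -37.5 -118.2] turn [-0.3 -0.1 -0.9] t 33.15
909 [358.86138614 189.3630363 ] [0.5481 0.3565 0.044 ]
cap [532.7 102.2] [0.6473 0.2435 0.109 ] ptr r 0.0356 yaw 6.2
```

View pics/w17.png

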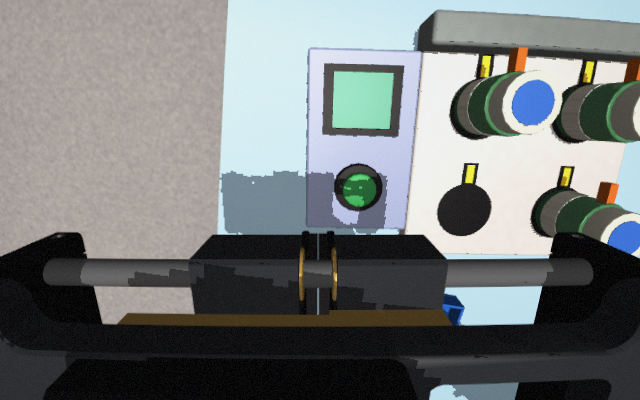

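The button is at wrist (359,189), which works out to (0.548,0.356) and agrees with the other cameras. My extra 40 mm overshot, so I'll go back to the button and come down.

```bash
python3 -m crank '[[0,8,-40,-40,0,0,-1],[0,8,-40,-80,0,0,-1],[0,8,-40,-110,0,0,-1],[0,8,-40,-125,0,0,-1],[0,8,-40,-125,0,0,-1],[0,8,-40,-125,0,0,-1]]'; python3 - <<'E'
from h import *
plan(.548,.356,.114,-84)
E
```

```text
time_s: 33.75
tool_pos: [0.5497, 0.3533, 0.1345]
tool_rot: [180.0, 0.4, -84.0]
force: [-0.3, 0.5, 1.2]
grip_width: 0.0002
shift mm [ -1.7   2.7 -20.5] turn [-0.4 -0.1  0. ] t 33.75
```

```bash
python3 -m crank '[[0,-2,3,-8,0,0,0],[0,-2,3,-14,0,0,0],[0,-2,3,-17,0,0,0],[0,-2,3,-17,0,0,0]]'; python3 -m crank '[[0,0,0,-3,0,0,0],[0,0,0,-5,0,0,0],[0,0,0,-5,0,0,0]]';  python3 -m crank '[[0,0,0,-3,0,0,0],[0,0,0,-5,0,0,0],[0,0,0,-5,0,0,0]]'
```

```text
time_s: 34.15
tool_pos: [0.5475, 0.3565, 0.1174]
tool_rot: [180.0, 0.4, -84.0]
force: [-0.2, -0.2, 0.1]
grip_width: 0.0001
time_s: 34.45
tool_pos: [0.5478, 0.3566, 0.1127]
tool_rot: [-180.0, 0.4, -84.0]
force: [-0.4, -0.3, 4.2]
grip_width: 0.0005
time_s: 34.75
tool_pos: [0.5478, 0.3568, 0.1109]
tool_rot: [-179.9, 0.3, -84.0]
force: [-5.6, -6.0, 20.6]
grip_width: 0.001
```

Bottomed out: 20.6 N and no more travel, where the spring alone gives about 5 N. Hold one row, then rise and retreat for the final check.

```bash
python3 -m crank '[[0,0,0,0,0,0,0],[0,0,0,30,0,0,0],[0,0,0,80,0,0,0],[0,0,0,130,0,0,0],[0,-60,-60,160,0,0,0],[0,-120,-200,160,0,0,0],[0,-120,-250,160,0,0,0],[0,-120,-300,160,0,0,0]]'; python3 -m crank '[[0,-20,-120,0,0,0,0],[0,-20,-120,0,0,0,0],[0,-20,-120,0,0,0,0],[0,-20,-120,0,0,0,0]]'; python3 - <<'E'
from h import *
c=read_camera("top"); im=c["img"]; jars(c,0.084,0.054,0.025); cv2.imwrite("pics/t18.png",im[:,:,::-1])
c=read_camera("scene");s=c["img"]; a=s[210:330,290:490]; cv2.imwrite("pics/s18.png",cv2.resize(a[:,:,::-1],None,fx=4,fy=4,interpolation=cv2.INTER_CUBIC))
H=hsv(c);h,s,v=H[...,0],H[...,1],H[...,2]
for b in blobs((h>50)&(h<75)&(s>130),60): print(b[0],b[1].round(1))
E
```

```text
time_s: 35.55
tool_pos: [0.4624, 0.19, 0.2652]
tool_rot: [180.0, 0.3, -83.9]
force: [0.5, -0.6, 1.2]
grip_width: 0.0005
time_s: 35.95
tool_pos: [0.4418, 0.064, 0.2648]
tool_rot: [180.0, -0.0, -84.6]
force: [0.4, -0.2, -0.2]
grip_width: 0.0005
jar cap px [257.  150.1] area 144 xyz [0.6579 0.1317 0.109 ] ptr 29 r 0.0396 yaw 7.0
jar cap px [210.1 154.1] area 143 xyz [0.6482 0.2414 0.109 ] ptr 35 r 0.0389 yaw 7.4
jar cap px [261.3 196.9] area 148 xyz [0.5485 0.12   0.109 ] ptr 27 r 0.0353 yaw 4.5
jar? cap px [558.7 284.2] 170 [ 0.3546 -0.5554  0.109 ] no ptr
100 [418.9 295. ]
```

View pics/s18.png

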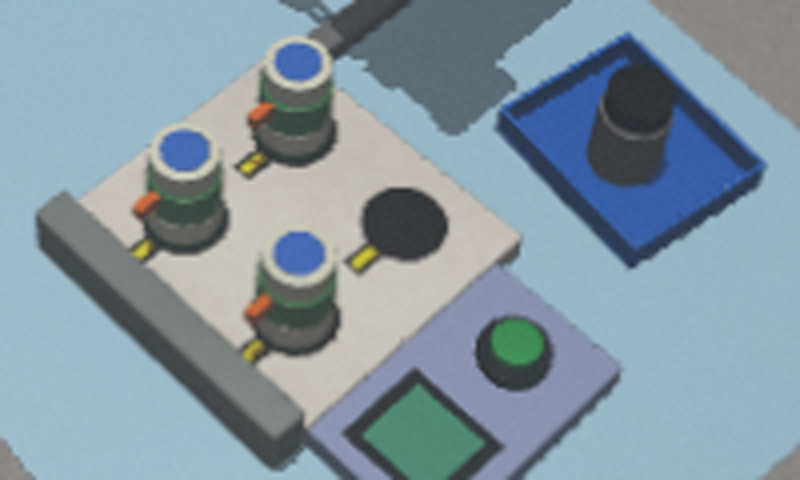

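View pics/t18.png

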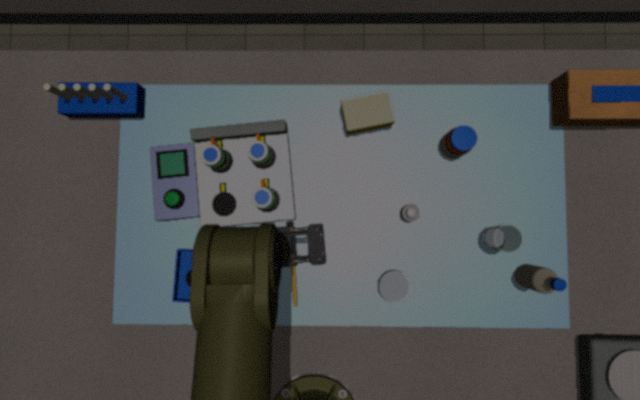

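The final pictures show all three jars in place and capped, the button back at its old pixel (418.9,295.0), the cell upright in the tray, and the other things unmoved. Handing in.

```bash
python3 - <<'E'
from cell import *
print(sign_off())
E
```

```text
the job is handed in; nothing more can be done
None
```

The job is handed in at about 36 s. The used cell stands in the return tray. All three jars present are on their stations and capped, and the start button was pressed once and came back up. The fourth jar was absent from the start, and one station is empty.

- **Jar positions:** in the last top-camera check the jars sat about 0.5, 2 and 0.7 mm from their disc centres. Pointer yaws read 7.0, 7.4 and 4.5° against the deck's 6.0°. The wrist camera read positions up to about 3 mm different and yaws within 4°, the worst being far off-axis; I took these as calibration error and adjusted nothing.
- **Caps:** each cap was pressed until the force reached 17–22 N at the height expected for fully home. No red neck is visible.
- **Start button:** it bottomed out at about 21 N, and its picture position afterwards matches the one before the press.
- **Knock:** the last jar to be loaded was knocked about 3 cm while I was working elsewhere. I measured it again before picking it up.
- **Slips:** I sent one unintended 50 mm move and one 40 mm overshoot, both in free space well above everything. Nothing was touched.

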